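Nip freshly glued little books in the bench press

ROBOT

A 7-joint arm with a two-finger parallel gripper is mounted at the origin on the work surface. World frame = base frame: x ahead of the robot, y to its left, z up, the work surface at z = 0. Lengths are in m, angles in rad, forces in N, time in s.
With the tool pointing down it reaches from about 0.4 to 0.875 m from the base axis. Payload 19.3 kg.
Tool frame: the origin (TCP) lies at the very end of the fingers, on their centre line; the grasp point (between the pads) lies 19 mm behind it; z points along the fingers, y is the line along which they close (so a half turn about z gives the same grasp; the last joint's range is limited). The gripper opens to 85 mm and grips with 20 to 120 N. Pads are 22 mm wide; open, the fingers measure 114 mm over their backs; the gripper's body (76 mm by 85 mm) begins 54 mm behind the grasp point. The pads swing forward as they close: fully open they stand 13 mm farther back than shut.
Start: joints at [1.173, 0.521, -0.036, 1.599, 0.021, 1.021, -0.113], TCP at [0.201, -0.592, 0.231] pointing down, gripper open.
Joint ranges: [-2.91, 2.91], [-0.3, 2.13], [-1.5, 1.42], [0.17, 2.43], [-1.26, 4.41], [0.16, 1.93], [-2.52, 2.52]. Speed limits (rad/s): [1.89, 1.89, 2.39, 2.39, 3.01, 3.01, 3.01].

INTERFACE

Orientations are given as [roll, pitch, yaw] about the fixed x, y, z axes, in that order (R = Rz(yaw) Ry(pitch) Rx(roll)).
In Python, from workcell import observe, grab_frame, job_done gives the robot as it stands.
- The arm moves only by the tool move_arm, never from a script. Its argument "plan" is a list that holds one entry, the list of rows, each a list of 7 numbers: the shift along the tool's x, y, z each as a share of 0.02 m, from -1 to 1, then the turn, a rotation vector about the tool's x, y, z each as a share of 6 degrees, from -1 to 1, then the opening, from -1 (shut) to 1 (fully open). A call has exactly 10 rows; each row shifts and turns the commanded pose from where the row before left it, along the tool's axes as they then stand; what a row does not reach is not made up. A row lasts 1/10 s, in which the tool goes at most 50 mm and 8.59 degrees, less where a joint would pass 70% of its speed; a pose out of reach is approached as far as the arm can. A call with a number of a shift or a turn outside -1 to 1 is refused whole. A call with a gripper value outside its range is refused whole. The fingers move at their own pace and stop on an object; "grip_force" is the grip in N (left out, the last holds). Time passes only in rows, so rows that do not move let the fingers close, or fill a call up. It gives the time, the measured TCP pose, the force, the opening and the grip force at its end, in the units of the state.
- observe(): the state, without advancing time (a new reading comes with each control period).
- grab_frame(name): name is "scene" or "top"; returns a dict with "color" (480x640x3 uint8, red, green, blue), "intrinsics" (3x3 intrinsics, pixels), "position" and "orientation" of the camera in the world. Camera axes: x right, y down, z forward; pixel columns grow to the right and rows downward; lengths in m; the calibration is good to about 2 mm. A picture is of the moment at which its call begins. There is no depth.
- job_done(): hands the job in; it is judged then, once.
The state is a dict: "clock": time; "qpos": joint angles; "qd": joint speeds; "joint_efforts": joint torques, N m; "position": TCP position; "tool_rot": TCP orientation; "force": force on the tool from outside, world axes, zero at the start; "moment": the same for the moment, N m; "grip_width": finger opening in m; "finger_force": force on a finger pad.
Only numpy, scipy, OpenCV 4.12 (cv2) and the standard library are available. Lean on these libraries where they do the work, as an engineer would, in place of code of your own. Each camera call takes 0.05 s, during which the arm holds its last target. There are 200 camera calls.

TASK

In the library, lay all the little glued books flat and side by side on the wooden sled, then push the sled by its grip through the mouth of the bench press until it is fully home against the stop under the crown, and give the sprung lever three full strokes, letting it come right back up each time. Then draw the sled out again until its whole tray is clear of the press, lay every book flat in the dark drying tray, none on top of another, and leave the empty sled outside. Leave the other things on the table where they are.

Things in the scene. Friction and masses are not known exactly. Their poses are not given: they have to be found in the camera images.
- book1: small hardback book (two or three are present, all alike), 66 (own x) x 48 (own y) x 20 mm thick (own z), 60 g, closed and rigid, lying flat on the table. Origin in its very middle, 10 mm above what it lies on. Grip it across the 48 mm width; 66 mm also fits the gripper.
- book2: small hardback book (two or three are present, all alike), 66 (own x) x 48 (own y) x 20 mm thick (own z), 60 g, closed and rigid, lying flat on the table. Origin in its very middle, 10 mm above what it lies on. Grip it across the 48 mm width; 66 mm also fits the gripper.
- book3: small hardback book (two or three are present, all alike), 66 (own x) x 48 (own y) x 20 mm thick (own z), 60 g, closed and rigid, lying flat on the table. Origin in its very middle, 10 mm above what it lies on. Grip it across the 48 mm width; 66 mm also fits the gripper.
- press: fixed bench press; origin on the table at its centre. The channel runs along its y: mouth at -y (robot's right), back stop face at y +111 mm. The green crown covers x +-74, y +-100, heights 75 to 115, on 4 corner posts outside the rails. No base: the sled slides on the table. A platen 70 x 204 hangs under the crown, underside 44 up; the lever lowers it 16 mm onto the books and lifts it again.
- press_mouth (a point): centre of the channel's mouth on the table, at press (0, -130, 0) mm. Two steel rails, 20 high, guide the sled: inner faces at press x = +-48 mm, straight from y -100 to +111, flared wider from y -100 out to the mouth.
- sled: loose plywood sled, 0.35 kg, origin under the centre of its tray. Tray 86 (x) x 220 (y) mm, floor 8 up, rim 4 thick with top 14 up, room inside 78 x 212: three books side by side at y -74, 0, 74. It goes into the press +y end first; home, its origin is within 2 mm of the press's and the axes parallel. It starts outside the mouth, a bit skew, about 260 mm short of home.
- sled_grip (a point): point in the sled's upright wooden grip, a plate 46 (sled x) x 16 (sled y) mm standing on a tongue, top 62 above the table; this point at sled (0, -170, 45) mm. Pinch it from above across its 16 mm, fingers closing along the sled's y. With the sled home it is 70 mm outside the crown.
- lever (a joint): lever angle, rad: 0 = up (rest), 0.70 = fully down on its stop. Sprung, returns by itself; about 3 N at the pad to start, 9 N at the bottom. A full stroke goes past 0.6 and back below 0.08.
- lever_pad (a point): middle of the upper face of the lever's wooden palm pad (44 wide, 60 long, 16 thick), 185 mm from the pivot; push it down from above with shut fingers. The lever swings in the press's y-z plane and reaches from the pivot towards press +y; at rest it rises 0.6 rad above level, fully down it dips 0.1 rad below.
- lever_pivot (a point): fixed hinge axis of the lever (along the press's x), over the crown, 150 mm above the table
- tray: fixed dark wood drying tray, 100 (x) x 240 (y) mm, floor 5 up, rim 5 thick with top 12 up; room inside 90 x 230: three books lie flat side by side along y (at -74, 0, 74, each 66 mm across the tray). Origin under its centre; a book lying flat in it has its origin 15 above the table.
- weight: small brass cone weight, 26 mm high; a bystander, to be left alone
- gluepot: glue jar, 75 mm high; a bystander, to be left alone
- gingerjar: blue ginger jar, 110 mm high; a bystander, to be left alone
- figurine: dark statuette, 147 mm high; a bystander, to be left alone
- brush: glue brush lying flat; a bystander, to be left alone
- cup: white mug, 85 mm high; a bystander, to be left alone
- folder: bone folder, flat white bar 110 x 22 x 8 mm; a bystander, to be left alone
There are look-alikes about, which are no part of the job. Leave any purple or turquoise look-alike of the book3 alone.

How it is judged:
On the way, in this order (a step that is already met when the one before it is completed fails the run):
1. every book lies flat on the sled and the sled is fully home under the press, lever up (x of book1 in the frame of sled between -0.025 and 0.025 m and y of book1 in the frame of sled between -0.095 and 0.095 m and z of book1 in the frame of sled between 0.014 and 0.022 m and x of book2 in the frame of sled between -0.025 and 0.025 m and y of book2 in the frame of sled between -0.095 and 0.095 m and z of book2 in the frame of sled between 0.014 and 0.022 m and x of book3 in the frame of sled between -0.025 and 0.025 m and y of book3 in the frame of sled between -0.095 and 0.095 m and z of book3 in the frame of sled between 0.014 and 0.022 m and y of sled in the frame of press between -0.01 and 0.01 m and value of joint lever below 0.08 rad), for 0.2 s.
2. first stroke: lever pushed fully down with the loaded sled home (x of book1 in the frame of sled between -0.025 and 0.025 m and y of book1 in the frame of sled between -0.095 and 0.095 m and z of book1 in the frame of sled between 0.014 and 0.022 m and x of book2 in the frame of sled between -0.025 and 0.025 m and y of book2 in the frame of sled between -0.095 and 0.095 m and z of book2 in the frame of sled between 0.014 and 0.022 m and x of book3 in the frame of sled between -0.025 and 0.025 m and y of book3 in the frame of sled between -0.095 and 0.095 m and z of book3 in the frame of sled between 0.014 and 0.022 m and y of sled in the frame of press between -0.01 and 0.01 m and value of joint lever above 0.6 rad), for 0.1 s.
3. first stroke: lever let back up (value of joint lever below 0.08 rad), for 0.1 s.
4. second stroke: lever pushed fully down with the loaded sled home (all of step 2), for 0.1 s.
5. second stroke: lever let back up (value of joint lever below 0.08 rad), for 0.1 s.
6. third stroke: lever pushed fully down with the loaded sled home (all of step 4), for 0.1 s.
7. third stroke: lever let back up (value of joint lever below 0.08 rad), for 0.1 s.
8. the sled is drawn out clear of the press (y of sled in the frame of press below -0.21 m), for 0.2 s.
At the end, for the whole second after the job is handed in: every book present rests flat on the floor of the drying tray, let go and still; the lever is up; the sled stands flat on the table with its tray clear of the press (origin at least 210 mm out from home), let go (x of book1 in the frame of tray between -0.035 and 0.035 m and y of book1 in the frame of tray between -0.105 and 0.105 m and z of book1 in the frame of tray between 0.011 and 0.019 m and linear speed of each of book1, book2, book3, sled below 0.02 m/s and x of book2 in the frame of tray between -0.035 and 0.035 m and y of book2 in the frame of tray between -0.105 and 0.105 m and z of book2 in the frame of tray between 0.011 and 0.019 m and x of book3 in the frame of tray between -0.035 and 0.035 m and y of book3 in the frame of tray between -0.105 and 0.105 m and z of book3 in the frame of tray between 0.011 and 0.019 m and value of joint lever below 0.08 rad and y of sled in the frame of press below -0.21 m and height (world z) of sled between -0.01 and 0.01 m); the robot touches nothing.
It fails at once if a bystander shifted more than 60 mm (distance of any of weight, gluepot, gingerjar, figurine, brush, cup, folder from where it was at the start of the episode above 0.06 m).
It fails at once if a standing bystander knocked over (angle between any of weight, gluepot, gingerjar, figurine, cup's own z axis and vertical above 0.6 rad).
Of book1, book2, book3 only 2 to 3 are there at a start; the rules pass over those that are not, and their reading is None.
At some moment in a run one of book1, book2, book3 may be knocked a few centimetres aside while the robot is not near it.
Once in a run the grip may slacken for a moment while it holds something.
It also fails if it takes over 210 s, if anything falls off the work surface, if the arm or the gripper's body presses on something with over 40 N, if the wrist force passes 120 N, or if a joint passes its speed limit or range.

## Working session

There is one attempt and no reset: what is moved stays moved. The work goes in short steps, Python scripts to look and compute and a tool call to move; the robot and the scene stay as the last step left them, time stands still between calls to the robot, and variables do not carry over. Pictures are saved under pics/ and viewed, at most 14 in all, crops included, and the job is handed in when it is done.

Besides the shell and the picture viewer there is one more tool, called after "Request:" as name(argument=value, ...) on one line, values as JSON. move_arm: Moves the arm, as the interface text tells. Shift numbers are shares of 0.02 m and turn numbers shares of 6 degrees, none past 1 either way. Its arguments: {"type":"object","properties":{"plan":{"type":"array"},"grip_force":{"type":"number"}},"required":["plan"]}

```bash
mkdir -p pics; ls; cat > h.py <<'E'
import numpy as np, cv2
from workcell import observe, grab_frame, job_done
from scipy.spatial.transform import Rotation as R
def shot(name,fn,crop=None,scale=1):
    f=grab_frame(name); np.savez('pics/%s_cal.npz'%name,K=f['intrinsics'],p=f['position'],o=np.array(f['orientation']))
    im=f['color'][:,:,::-1].copy(); cv2.imwrite('pics/raw_'+fn,im)
    if crop: x0,y0,x1,y1=crop; im=im[y0:y1,x0:x1]
    im=cv2.resize(im,None,fx=scale,fy=scale,interpolation=cv2.INTER_CUBIC); cv2.imwrite('pics/'+fn,im); return f
def cam(name):
    d=np.load('pics/%s_cal.npz'%name); o=d['o']
    M=o if o.shape==(3,3) else (R.from_euler('xyz',o).as_matrix() if o.shape==(3,) else R.from_quat(o).as_matrix())
    return d['K'],np.array(d['p']),M
def px(name,u,v,z):
    K,p,M=cam(name); d=M@np.linalg.inv(K)@np.array([u,v,1.]); return p+d*(z-p[2])/d[2]
def proj(name,P):
    K,p,M=cam(name); c=K@(M.T@(np.array(P)-p)); return c[:2]/c[2]
E
python3 - <<'E'
from h import *
for n in('top','scene'):
    f=shot(n,n+'0.png'); print(n,f['position'],f['orientation'],f['intrinsics'])
print(observe())
E
```

```text
pics
top [ 0.33267183 -0.07601908  1.53998789] [-2.97994145 -0.02770772 -1.55139014] [[615.48856344   0.         323.14818323]
 [  0.         615.48856344 243.36096978]
 [  0.           0.           1.        ]]
scene [1.26911897 0.09984401 1.08844529] [-2.45462556  0.00622594  1.84129099] [[514.18286229   0.         319.04004436]
 [  0.         514.18286229 248.13001077]
 [  0.           0.           1.        ]]
{'clock': 0.1, 'qpos': array([ 1.1728222 ,  0.52196786, -0.03636951,  1.59991618,  0.02121855,
        1.02110777, -0.1128145 ]), 'qd': array([ 0.00036473, -0.00109622,  0.00011308, -0.0010933 , -0.00087867,
       -0.00202655, -0.00092681]), 'joint_efforts': array([ 1.66350841e-03, -9.28501081e+01,  1.98299780e+00, -3.70538414e+01,
        1.80333591e-02,  5.30199904e-03, -4.51711082e-05]), 'position': array([ 0.20110446, -0.59145613,  0.2307869 ]), 'tool_rot': array([-3.14058119e+00,  6.50999961e-05,  3.27794240e-01]), 'force': array([-1.39751132, -0.37087315,  0.54764349]), 'moment': array([ 0.01131447,  0.01355156, -0.02644867]), 'finger_force': 0.0, 'grip_width': 0.08523454304024154}
```

View pics/top0.png

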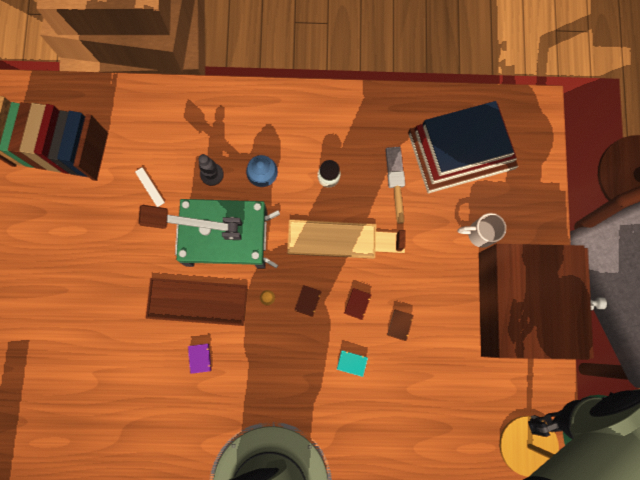

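View pics/scene0.png

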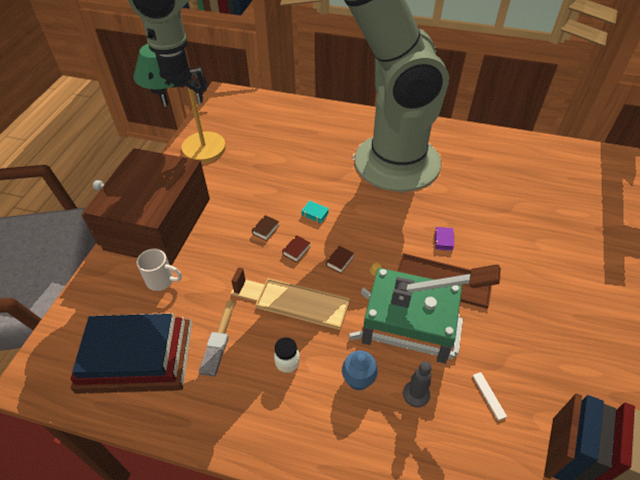

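The books are at top-image pixels (308,300), (358,303) and (400,321), all dark brown-red. The purple (200,358) and turquoise (352,363) ones are the look-alikes. The sled tray is at (332,238) with its grip at (400,241), the press at (222,232), and the drying tray at (197,300). I'll confirm in an enlarged crop.

```bash
python3 - <<'E'
from h import *
im=cv2.imread('pics/raw_top0.png')
cv2.imwrite('pics/c1.png',cv2.resize(im[190:350,265:425],None,fx=3.7,fy=3.7,interpolation=cv2.INTER_CUBIC))
cv2.imwrite('pics/c2.png',cv2.resize(im[190:335,130:290],None,fx=4,fy=4,interpolation=cv2.INTER_CUBIC))
E
```

```text
(no output)
```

View pics/c1.png

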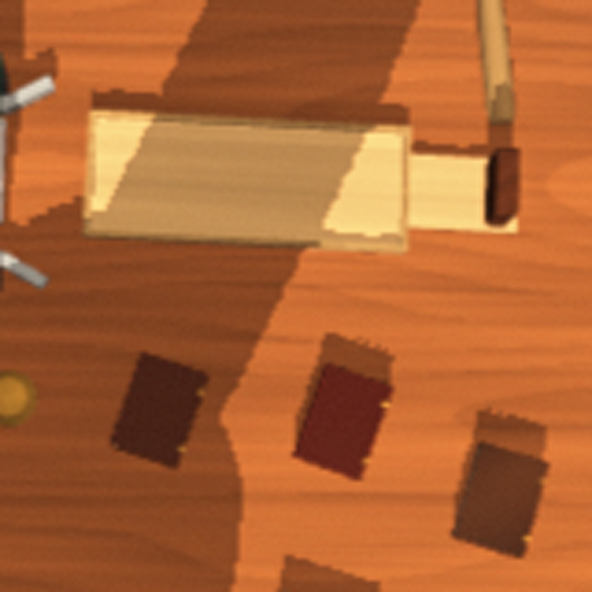

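View pics/c2.png

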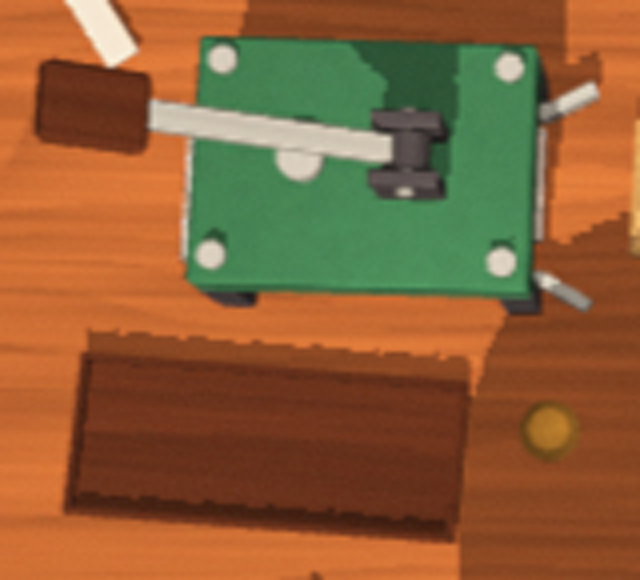

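```bash
cat > m.py <<'E'
from h import *
def quad(pts,z,off,s,name='top'):
    P=np.array([px(name,off[0]+(u+.5)/s-.5,off[1]+(v+.5)/s-.5,z)[:2] for u,v in pts])
    e=np.roll(P,-1,0)-P
    return P.mean(0),np.linalg.norm(e,axis=1),np.degrees(np.arctan2(e[:,1],e[:,0])),P
def show(n,*a):
    c,l,an,P=quad(*a); print(n,c.round(4),'len',(l*1000).round(1),'ang',an.round(1))
E
python3 - <<'E'
from m import *
o=(265,190);s=3.7
show('L',[(142,352),(208,373),(180,468),(111,447)],.02,o,s)
show('M',[(325,362),(393,387),(361,480),(294,456)],.02,o,s)
show('R',[(482,441),(548,463),(524,558),(453,535)],.02,o,s)
show('sled',[(92,110),(410,123),(407,251),(84,234)],.014,o,s)
show('grip',[(490,150),(518,147),(516,222),(487,222)],.062,o,s)
o=(130,190);s=4
show('crown',[(202,38),(537,46),(533,295),(187,284)],.115,o,s)
show('tray',[(85,352),(468,380),(455,540),(66,512)],.012,o,s)
show('pad',[(42,60),(150,73),(145,153),(36,140)],.258,o,s)
for n,(u,v) in dict(cup=(488,230),brush=(400,205),weight=(267,297),fig=(208,170),jar=(261,168),glue=(329,172)).items(): print(n,px('top',u,v,.05).round(3))
im=cv2.imread('pics/raw_top0.png')
print([im[v-3:v+4,u-3:u+4].reshape(-1,3).mean(0)[::-1].round() for u,v in((308,300),(358,303),(400,325),(352,363),(200,358))])
im=cv2.imread('pics/raw_scene0.png')
print([im[v-1:v+2,u-1:u+2].reshape(-1,3).mean(0)[::-1].round() for u,v in((265,225),(297,246),(341,256))])
E
```

```text
L [ 0.4381 -0.0787] len [46.3 65.8 47.9 66.4] ang [-106.4  164.7   74.4  -16.6]
M [ 0.4332 -0.2008] len [48.4 65.6 47.2 66.1] ang [-109.   161.5   71.6  -17.5]
R [ 0.3838 -0.3069] len [46.2 64.9 49.3 65.3] ang [-107.2  165.5   73.3  -17.1]
sled [ 0.5964 -0.135 ] len [217.7  88.5 219.2  85.7] ang [-91.  179.   88.3  -2. ]
grip [ 0.5882 -0.3013] len [18.8 50.3 19.2 48.3] ang [-82.4 178.4  91.4  -2.4]
crown [0.5899 0.1293] len [197.2 148.5 200.4 146.4] ang [-8.990e+01 -1.789e+02  8.950e+01 -1.000e-01]
tray [0.4313 0.195 ] len [237.1  98.6 238.3  98.6] ang [-92.9 177.6  87.1  -3. ]
pad [0.5919 0.2528] len [57.4 43.1 57.6 43.1] ang [-95.6 180.   84.5  -0.3]
cup [ 0.62  -0.521  0.05 ]
brush [ 0.678 -0.302  0.05 ]
weight [0.442 0.02  0.05 ]
fig [0.755 0.178 0.05 ]
jar [0.763 0.046 0.05 ]
glue [ 0.758 -0.124  0.05 ]
[array([72., 33., 22.]), array([99., 35., 25.]), array([104.,  56.,  32.]), array([ 42., 189., 168.]), array([147.,  56., 161.])]
[array([81., 49., 32.]), array([101.,  43.,  33.]), array([71., 37., 24.])]
```

All three brown-red ones measure 66 x 48 mm and are the books; I leave the purple and turquoise ones. Now I'll build the planner.

```bash
cat > plan.py <<'E'
"""waypoints [x,y,z,yawdeg,grip,rows] -> rows (rounded), chunked by 10; tracks the commanded pose"""
import json,os
from h import *
def rot(yd): return (R.from_euler('z',yd,degrees=True)*R.from_euler('x',np.pi)).as_matrix()
def plan(wps,save=True):
    c=json.load(open('cmd.json')) if os.path.exists('cmd.json') else None
    p,y=np.array(c[:3]),c[3]; rows=[]
    for x,yy,z,yaw,g,n in wps:
        for k in range(n,0,-1):
            d=rot(y).T@(np.array([x,yy,z])-p)/k/.02; t=-(yaw-y)/k/6
            d=d.round(2)+0.; t=round(t,2)+0.
            if max(abs(d).max(),abs(t))>1: print('TOO FAST',d,t,(x,yy,z)); return
            rows.append([*d.tolist(),0,0,t,g]); p=p+rot(y)@d*.02; y-=t*6
    while len(rows)%10: rows.append([0]*6+[rows[-1][6]])
    for i in range(0,len(rows),10): print(json.dumps(rows[i:i+10]).replace('.0,',',').replace('.0]',']').replace(' ',''))
    print('cmd',p.round(4),round(y,2))
    if save: json.dump([*p.tolist(),y],open('cmd.json','w'))
def state():
    o=observe(); print('t',round(o['clock'],2),np.array(o['position']).round(4),'yaw',np.degrees(o['tool_rot'][2]).round(2),'w',round(o['grip_width'],4),'ff',o['finger_force'],'F',o['force'].round(1))
E
python3 - <<'E'
from plan import *
json.dump([0.2011,-0.5915,.2308,18.78],open('cmd.json','w'))
for u,v,z in((480,357,.2),(480,245,.2),(480,357,.1),(232,227.5,.15)): print(px('top',u,v,z).round(3))
plan([(.23,-.42,.27,5,1,10),(.384,-.307,.15,-17,1,10),(.384,-.307,.008,-17,1,10)])
E
```

```text
[ 0.312 -0.452  0.2  ]
[ 0.557 -0.457  0.2  ]
[ 0.31 -0.48  0.1 ]
[0.592 0.099 0.15 ]
[[0.41,-0.77,-0.2,0,0,0.23,1],[0.39,-0.77,-0.2,0,0,0.23,1],[0.38,-0.78,-0.2,0,0,0.23,1],[0.36,-0.79,-0.19,0,0,0.23,1],[0.34,-0.8,-0.2,0,0,0.23,1],[0.32,-0.81,-0.19,0,0,0.23,1],[0.3,-0.82,-0.2,0,0,0.23,1],[0.28,-0.83,-0.19,0,0,0.23,1],[0.25,-0.83,-0.2,0,0,0.23,1],[0.24,-0.84,-0.19,0,0,0.23,1]]
[[0.82,-0.5,0.6,0,0,0.37,1],[0.8,-0.53,0.6,0,0,0.37,1],[0.77,-0.56,0.6,0,0,0.37,1],[0.75,-0.59,0.6,0,0,0.36,1],[0.73,-0.61,0.6,0,0,0.37,1],[0.71,-0.64,0.6,0,0,0.36,1],[0.68,-0.67,0.6,0,0,0.37,1],[0.65,-0.69,0.6,0,0,0.36,1],[0.63,-0.72,0.6,0,0,0.37,1],[0.6,-0.74,0.6,0,0,0.36,1]]
[[0,0,0.71,0,0,0,1],[0,0,0.71,0,0,0,1],[0,0,0.71,0,0,0,1],[0,0,0.71,0,0,0,1],[0,0,0.71,0,0,0,1],[0,0,0.71,0,0,0,1],[0,0,0.71,0,0,0,1],[0,0,0.71,0,0,0,1],[0,0,0.71,0,0,0,1],[0,0,0.71,0,0,0,1]]
cmd [ 0.3839 -0.307   0.008 ] -16.98
```

Request:
move_arm(plan=[[[0.41,-0.77,-0.2,0,0,0.23,1],[0.39,-0.77,-0.2,0,0,0.23,1],[0.38,-0.78,-0.2,0,0,0.23,1],[0.36,-0.79,-0.19,0,0,0.23,1],[0.34,-0.8,-0.2,0,0,0.23,1],[0.32,-0.81,-0.19,0,0,0.23,1],[0.3,-0.82,-0.2,0,0,0.23,1],[0.28,-0.83,-0.19,0,0,0.23,1],[0.25,-0.83,-0.2,0,0,0.23,1],[0.24,-0.84,-0.19,0,0,0.23,1]]], grip_force=40)

```text
clock: 1.1
position: [0.2301, -0.4193, 0.2705]
tool_rot: [-3.141, 0.0, 0.086]
force: [0.3, -0.3, -0.5]
grip_width: 0.0852
finger_force: 0.0
```

Request:
move_arm(plan=[[[0.82,-0.5,0.6,0,0,0.37,1],[0.8,-0.53,0.6,0,0,0.37,1],[0.77,-0.56,0.6,0,0,0.37,1],[0.75,-0.59,0.6,0,0,0.36,1],[0.73,-0.61,0.6,0,0,0.37,1],[0.71,-0.64,0.6,0,0,0.36,1],[0.68,-0.67,0.6,0,0,0.37,1],[0.65,-0.69,0.6,0,0,0.36,1],[0.63,-0.72,0.6,0,0,0.37,1],[0.6,-0.74,0.6,0,0,0.36,1]]])

```text
clock: 2.1
position: [0.3845, -0.3066, 0.1499]
tool_rot: [-3.141, 0.0, -0.298]
force: [-0.1, -0.3, 0.5]
grip_width: 0.0853
finger_force: 0.0
```

Request:
move_arm(plan=[[[0,0,0.71,0,0,0,1],[0,0,0.71,0,0,0,1],[0,0,0.71,0,0,0,1],[0,0,0.71,0,0,0,1],[0,0,0.71,0,0,0,1],[0,0,0.71,0,0,0,1],[0,0,0.71,0,0,0,1],[0,0,0.71,0,0,0,1],[0,0,0.71,0,0,0,1],[0,0,0.71,0,0,0,1]]])

```text
clock: 3.1
position: [0.384, -0.3071, 0.0078]
tool_rot: [-3.141, 0.0, -0.296]
force: [-0.0, -0.4, 0.3]
grip_width: 0.0853
finger_force: 0.0
```

Request:
move_arm(plan=[[[0,0,0,0,0,0,-1],[0,0,0,0,0,0,-1],[0,0,0,0,0,0,-1],[0,0,0,0,0,0,-1],[0,0,0,0,0,0,-1],[0,0,0,0,0,0,-1],[0,0,0,0,0,0,-1],[0,0,0,0,0,0,-1],[0,0,0,0,0,0,-1],[0,0,0,0,0,0,-1]]])

```text
clock: 4.1
position: [0.3843, -0.3074, 0.0093]
tool_rot: [3.141, -0.001, -0.297]
force: [-1.4, 1.1, 8.2]
grip_width: 0.0468
finger_force: 41.9
```

```bash
python3 - <<'E'
from plan import *
state()
plan([(.384,-.307,.1,-17,-1,8),(.4,-.28,.12,-14,-1,2)])
# sled slots
yaw=-1.5; o=np.array([.5964,-.135]); d=np.array([np.cos(np.radians(90+yaw)),np.sin(np.radians(90+yaw))])
for k in(-.073,0,.073): print((o+k*d).round(4))
E
```

```text
t 4.1 [ 0.3843 -0.3074  0.0093] yaw -16.99 w 0.0468 ff 41.88930630683899 F [-1.4  1.1  8.2]
[[0,0,-0.58,0,0,0,-1],[0,0,-0.57,0,0,0,-1],[0,0,-0.58,0,0,0,-1],[0,0,-0.57,0,0,0,-1],[0,0,-0.58,0,0,0,-1],[0,0,-0.57,0,0,0,-1],[0,0,-0.58,0,0,0,-1],[0,0,-0.57,0,0,0,-1],[0.19,-0.76,-0.5,0,0,-0.25,-1],[0.2,-0.76,-0.5,0,0,-0.25,-1]]
cmd [ 0.3999 -0.2799  0.12  ] -13.98
[ 0.5945 -0.208 ]
[ 0.5964 -0.135 ]
[ 0.5983 -0.062 ]
```

Request:
move_arm(plan=[[[0,0,-0.58,0,0,0,-1],[0,0,-0.57,0,0,0,-1],[0,0,-0.58,0,0,0,-1],[0,0,-0.57,0,0,0,-1],[0,0,-0.58,0,0,0,-1],[0,0,-0.57,0,0,0,-1],[0,0,-0.58,0,0,0,-1],[0,0,-0.57,0,0,0,-1],[0.19,-0.76,-0.5,0,0,-0.25,-1],[0.2,-0.76,-0.5,0,0,-0.25,-1]]])

```text
clock: 5.1
position: [0.4005, -0.2792, 0.1213]
tool_rot: [-3.141, -0.0, -0.242]
force: [0.7, 0.5, -0.3]
grip_width: 0.0466
finger_force: 46.6
```

```bash
python3 - <<'E'
from plan import *
state()
plan([(.5945,-.208,.11,-1.5,-1,12),(.5945,-.208,.018,-1.5,-1,6),(.5945,-.208,.018,-1.5,.45,2)])
E
```

```text
t 5.1 [ 0.4005 -0.2792  0.1213] yaw -13.89 w 0.0466 ff 46.607465744018555 F [ 0.7  0.5 -0.3]
[[0.71,-0.49,0.04,0,0,-0.17,-1],[0.72,-0.47,0.04,0,0,-0.17,-1],[0.73,-0.46,0.04,0,0,-0.17,-1],[0.74,-0.45,0.04,0,0,-0.17,-1],[0.75,-0.43,0.04,0,0,-0.17,-1],[0.76,-0.42,0.04,0,0,-0.18,-1],[0.76,-0.41,0.04,0,0,-0.17,-1],[0.77,-0.39,0.04,0,0,-0.18,-1],[0.78,-0.38,0.04,0,0,-0.17,-1],[0.78,-0.37,0.05,0,0,-0.18,-1]]
[[0.79,-0.35,0.04,0,0,-0.17,-1],[0.8,-0.34,0.05,0,0,-0.18,-1],[0,0,0.77,0,0,0,-1],[0,0,0.77,0,0,0,-1],[0,0,0.76,0,0,0,-1],[0,0,0.77,0,0,0,-1],[0,0,0.76,0,0,0,-1],[0,0,0.77,0,0,0,-1],[0,0,0,0,0,0,0.45],[0,0,0,0,0,0,0.45]]
cmd [ 0.5945 -0.2079  0.018 ] -1.5
```

Request:
move_arm(plan=[[[0.71,-0.49,0.04,0,0,-0.17,-1],[0.72,-0.47,0.04,0,0,-0.17,-1],[0.73,-0.46,0.04,0,0,-0.17,-1],[0.74,-0.45,0.04,0,0,-0.17,-1],[0.75,-0.43,0.04,0,0,-0.17,-1],[0.76,-0.42,0.04,0,0,-0.18,-1],[0.76,-0.41,0.04,0,0,-0.17,-1],[0.77,-0.39,0.04,0,0,-0.18,-1],[0.78,-0.38,0.04,0,0,-0.17,-1],[0.78,-0.37,0.05,0,0,-0.18,-1]]])

```text
clock: 6.1
position: [0.5634, -0.2196, 0.1118]
tool_rot: [-3.141, 0.0, -0.061]
force: [-0.7, 0.2, -0.4]
grip_width: 0.0463
finger_force: 46.6
```

Request:
move_arm(plan=[[[0.79,-0.35,0.04,0,0,-0.17,-1],[0.8,-0.34,0.05,0,0,-0.18,-1],[0,0,0.77,0,0,0,-1],[0,0,0.77,0,0,0,-1],[0,0,0.76,0,0,0,-1],[0,0,0.77,0,0,0,-1],[0,0,0.76,0,0,0,-1],[0,0,0.77,0,0,0,-1],[0,0,0,0,0,0,-1],[0,0,0,0,0,0,0.45]]])

```text
clock: 7.1
position: [0.5944, -0.2081, 0.0177]
tool_rot: [-3.141, 0.001, -0.026]
force: [-0.2, -0.8, -0.3]
grip_width: 0.0598
finger_force: 0.0
```

```bash
python3 - <<'E'
from plan import *
state()
plan([(.5945,-.208,.018,-1.5,.45,4),(.5945,-.208,.12,-1.5,.45,6)])
plan([(.4332,-.2008,.12,-17.3,1,10),(.4332,-.2008,.008,-17.3,1,6),(.4332,-.2008,.008,-17.3,-1,4)])
E
```

```text
t 7.1 [ 0.5944 -0.2081  0.0177] yaw -1.51 w 0.0598 ff 0.0 F [-0.2 -0.8 -0.3]
[[0,0,0,0,0,0,0.45],[0,0,0,0,0,0,0.45],[0,0,0,0,0,0,0.45],[0,0,0,0,0,0,0.45],[0,0,-0.85,0,0,0,0.45],[0,0,-0.85,0,0,0,0.45],[0,0,-0.85,0,0,0,0.45],[0,0,-0.85,0,0,0,0.45],[0,0,-0.85,0,0,0,0.45],[0,0,-0.85,0,0,0,0.45]]
cmd [ 0.5945 -0.2079  0.12  ] -1.5
[[-0.81,-0.01,0,0,0,0.26,1],[-0.81,0.01,0,0,0,0.26,1],[-0.81,0.03,0,0,0,0.26,1],[-0.8,0.05,0,0,0,0.26,1],[-0.8,0.07,0,0,0,0.27,1],[-0.8,0.1,0,0,0,0.26,1],[-0.8,0.12,0,0,0,0.27,1],[-0.8,0.14,0,0,0,0.26,1],[-0.79,0.16,0,0,0,0.27,1],[-0.79,0.18,0,0,0,0.26,1]]
[[0,0,0.93,0,0,0,1],[0,0,0.93,0,0,0,1],[0,0,0.93,0,0,0,1],[0,0,0.94,0,0,0,1],[0,0,0.93,0,0,0,1],[0,0,0.94,0,0,0,1],[0,0,0,0,0,0,-1],[0,0,0,0,0,0,-1],[0,0,0,0,0,0,-1],[0,0,0,0,0,0,-1]]
cmd [ 0.4331 -0.2008  0.008 ] -17.28
```

Request:
move_arm(plan=[[[0,0,0,0,0,0,0.45],[0,0,-0.85,0,0,0,0.45],[0,0,-0.85,0,0,0,0.45],[0,0,-0.85,0,0,0,0.45],[0,0,-0.85,0,0,0,0.45],[0,0,-0.85,0,0,0,0.45],[0,0,-0.85,0,0,0,0.45],[0,0,0,0,0,0,0.45],[0,0,0,0,0,0,0.45],[0,0,0,0,0,0,0.45]]])

```text
clock: 8.1
position: [0.5944, -0.2081, 0.1205]
tool_rot: [-3.142, 0.0, -0.026]
force: [-0.7, 0.5, 0.1]
grip_width: 0.0625
finger_force: 0.0
```

```bash
python3 - <<'E'
from h import *
shot('top','t1.png'); shot('scene','s1.png')
a=cv2.imread('pics/raw_t1.png')[150:350,240:440]; b=cv2.imread('pics/raw_s1.png')[180:380,220:420]
cv2.imwrite('pics/t1s1.png',cv2.resize(np.hstack([a,b]),None,fx=2,fy=2,interpolation=cv2.INTER_CUBIC))
E
```

```text
(no output)
```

View pics/t1s1.png

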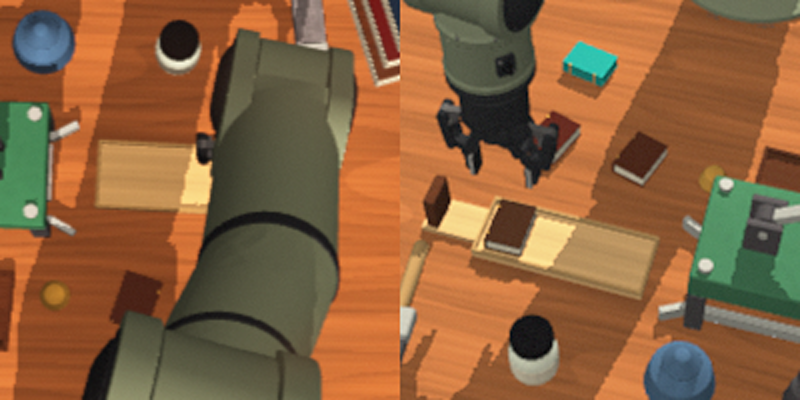

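Book 1 (scene crop 510,227) lies flat in the near-grip slot. The other two have not moved.

Request:
move_arm(plan=[[[-0.81,-0.01,0,0,0,0.26,1],[-0.81,0.01,0,0,0,0.26,1],[-0.81,0.03,0,0,0,0.26,1],[-0.8,0.05,0,0,0,0.26,1],[-0.8,0.07,0,0,0,0.27,1],[-0.8,0.1,0,0,0,0.26,1],[-0.8,0.12,0,0,0,0.27,1],[-0.8,0.14,0,0,0,0.26,1],[-0.79,0.16,0,0,0,0.27,1],[-0.79,0.18,0,0,0,0.26,1]]])

```text
clock: 9.2
position: [0.4323, -0.2009, 0.1202]
tool_rot: [-3.142, 0.001, -0.303]
force: [0.3, 0.5, -0.1]
grip_width: 0.0853
finger_force: 0.0
```

Request:
move_arm(plan=[[[0,0,0.93,0,0,0,1],[0,0,0.93,0,0,0,1],[0,0,0.93,0,0,0,1],[0,0,0.94,0,0,0,1],[0,0,0.93,0,0,0,1],[0,0,0.94,0,0,0,1],[0,0,0,0,0,0,-1],[0,0,0,0,0,0,-1],[0,0,0,0,0,0,-1],[0,0,0,0,0,0,-1]]])

```text
clock: 10.2
position: [0.4336, -0.2012, 0.0094]
tool_rot: [3.142, -0.001, -0.302]
force: [0.6, 0.7, 0.6]
grip_width: 0.0468
finger_force: 41.0
```

```bash
python3 - <<'E'
from plan import *
state()
plan([(.433,-.2008,.008,-17.3,-1,2),(.433,-.2008,.1,-17.3,-1,6),(.46,-.19,.11,-14,-1,2)])
plan([(.5964,-.135,.11,-1.5,-1,10)])
plan([(.5964,-.135,.018,-1.5,-1,7),(.5964,-.135,.018,-1.5,-1,1),(.5964,-.135,.018,-1.5,.45,2)])
E
```

```text
t 10.2 [ 0.4336 -0.2012  0.0094] yaw -17.29 w 0.0468 ff 41.00805938243866 F [0.6 0.7 0.6]
[[0,0,0,0,0,0,-1],[-0.01,0,0,0,0,0,-1],[0,0,-0.77,0,0,0,-1],[0,0,-0.77,0,0,0,-1],[0,0,-0.77,0,0,0,-1],[0,0,-0.76,0,0,0,-1],[0,0,-0.77,0,0,0,-1],[0,0,-0.76,0,0,0,-1],[0.57,-0.46,-0.25,0,0,-0.27,-1],[0.58,-0.44,-0.25,0,0,-0.28,-1]]
cmd [ 0.4601 -0.19    0.11  ] -13.98
[[0.59,-0.43,0,0,0,-0.21,-1],[0.6,-0.42,0,0,0,-0.21,-1],[0.61,-0.4,0,0,0,-0.21,-1],[0.62,-0.39,0,0,0,-0.21,-1],[0.63,-0.38,0,0,0,-0.21,-1],[0.64,-0.36,0,0,0,-0.21,-1],[0.65,-0.35,0,0,0,-0.2,-1],[0.66,-0.34,0,0,0,-0.21,-1],[0.66,-0.32,0,0,0,-0.2,-1],[0.67,-0.31,0,0,0,-0.21,-1]]
cmd [ 0.5963 -0.135   0.11  ] -1.5
[[0,0,0.66,0,0,0,-1],[0,0,0.66,0,0,0,-1],[0,0,0.66,0,0,0,-1],[0,0,0.65,0,0,0,-1],[0,0,0.66,0,0,0,-1],[0,0,0.65,0,0,0,-1],[0,0,0.66,0,0,0,-1],[0,0,0,0,0,0,-1],[0,0,0,0,0,0,0.45],[0,0,0,0,0,0,0.45]]
cmd [ 0.5963 -0.135   0.018 ] -1.5
```

Request:
move_arm(plan=[[[0,0,0,0,0,0,-1],[0,0,0,0,0,0,-1],[0,0,-0.77,0,0,0,-1],[0,0,-0.77,0,0,0,-1],[0,0,-0.77,0,0,0,-1],[0,0,-0.76,0,0,0,-1],[0,0,-0.77,0,0,0,-1],[0,0,-0.76,0,0,0,-1],[0.57,-0.46,-0.25,0,0,-0.27,-1],[0.58,-0.44,-0.25,0,0,-0.28,-1]]])

```text
clock: 11.2
position: [0.4616, -0.19, 0.1113]
tool_rot: [-3.142, -0.001, -0.242]
force: [-0.3, -0.3, -1.1]
grip_width: 0.0469
finger_force: 41.4
```

Request:
move_arm(plan=[[[0.59,-0.43,0,0,0,-0.21,-1],[0.6,-0.42,0,0,0,-0.21,-1],[0.61,-0.4,0,0,0,-0.21,-1],[0.62,-0.39,0,0,0,-0.21,-1],[0.63,-0.38,0,0,0,-0.21,-1],[0.64,-0.36,0,0,0,-0.21,-1],[0.65,-0.35,0,0,0,-0.2,-1],[0.66,-0.34,0,0,0,-0.21,-1],[0.66,-0.32,0,0,0,-0.2,-1],[0.67,-0.31,0,0,0,-0.21,-1]]])

```text
clock: 12.2
position: [0.5976, -0.1347, 0.1102]
tool_rot: [-3.142, 0.0, -0.024]
force: [-0.6, 0.0, -0.2]
grip_width: 0.0469
finger_force: 41.4
```

Request:
move_arm(plan=[[[0,0,0.66,0,0,0,-1],[0,0,0.66,0,0,0,-1],[0,0,0.66,0,0,0,-1],[0,0,0.65,0,0,0,-1],[0,0,0.66,0,0,0,-1],[0,0,0.65,0,0,0,-1],[0,0,0.66,0,0,0,-1],[0,0,0,0,0,0,-1],[0,0,0,0,0,0,0.45],[0,0,0,0,0,0,0.45]]])

```text
clock: 13.2
position: [0.5967, -0.1353, 0.0184]
tool_rot: [3.142, -0.0, -0.026]
force: [-0.7, 0.4, -0.1]
grip_width: 0.0616
finger_force: 0.0
```

```bash
python3 - <<'E'
from plan import *
state()
plan([(.5964,-.135,.12,-1.5,.45,7),(.55,-.12,.12,-5,1,3)])
plan([(.4381,-.0787,.12,-16.2,1,10)])
plan([(.4381,-.0787,.008,-16.2,1,6),(.4381,-.0787,.008,-16.2,-1,4)])
E
```

```text
t 13.2 [ 0.5967 -0.1353  0.0184] yaw -1.5 w 0.0616 ff 0.0 F [-0.7  0.4 -0.1]
[[0,0,-0.73,0,0,0,0.45],[0,0,-0.73,0,0,0,0.45],[0,0,-0.73,0,0,0,0.45],[0,0,-0.73,0,0,0,0.45],[0,0,-0.73,0,0,0,0.45],[0,0,-0.73,0,0,0,0.45],[0,0,-0.72,0,0,0,0.45],[-0.78,-0.23,0,0,0,0.19,1],[-0.78,-0.21,0,0,0,0.2,1],[-0.79,-0.2,0,0,0,0.19,1]]
cmd [ 0.55 -0.12  0.12] -4.98
[[-0.58,-0.16,0,0,0,0.19,1],[-0.58,-0.15,0,0,0,0.19,1],[-0.58,-0.13,0,0,0,0.19,1],[-0.58,-0.12,0,0,0,0.19,1],[-0.59,-0.11,0,0,0,0.18,1],[-0.59,-0.1,0,0,0,0.19,1],[-0.59,-0.09,0,0,0,0.18,1],[-0.59,-0.08,0,0,0,0.19,1],[-0.59,-0.06,0,0,0,0.18,1],[-0.59,-0.06,0,0,0,0.19,1]]
cmd [ 0.4381 -0.0786  0.12  ] -16.2
[[0,0,0.93,0,0,0,1],[0,0,0.93,0,0,0,1],[0,0,0.93,0,0,0,1],[0,0,0.94,0,0,0,1],[0,0,0.93,0,0,0,1],[0,0,0.94,0,0,0,1],[0,0,0,0,0,0,-1],[0,0,0,0,0,0,-1],[0,0,0,0,0,0,-1],[0,0,0,0,0,0,-1]]
cmd [ 0.4381 -0.0786  0.008 ] -16.2
```

Request:
move_arm(plan=[[[0,0,-0.73,0,0,0,0.45],[0,0,-0.73,0,0,0,0.45],[0,0,-0.73,0,0,0,0.45],[0,0,-0.73,0,0,0,0.45],[0,0,-0.73,0,0,0,0.45],[0,0,-0.73,0,0,0,0.45],[0,0,-0.72,0,0,0,0.45],[-0.78,-0.23,0,0,0,0.19,1],[-0.78,-0.21,0,0,0,0.2,1],[-0.79,-0.2,0,0,0,0.19,1]]])

```text
clock: 14.2
position: [0.5497, -0.1202, 0.1211]
tool_rot: [-3.142, -0.0, -0.088]
force: [0.5, 0.7, 0.5]
grip_width: 0.0854
finger_force: 0.0
```

```bash
python3 - <<'E'
from h import *
a=cv2.imread('pics/raw_s1.png')
shot('scene','s2.png'); b=cv2.imread('pics/raw_s2.png')
cv2.imwrite('pics/s2c.png',cv2.resize(np.hstack([a[180:340,220:400],b[180:340,220:400]]),None,fx=2.2,fy=2.2,interpolation=cv2.INTER_CUBIC))
E
```

```text
(no output)
```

View pics/s2c.png

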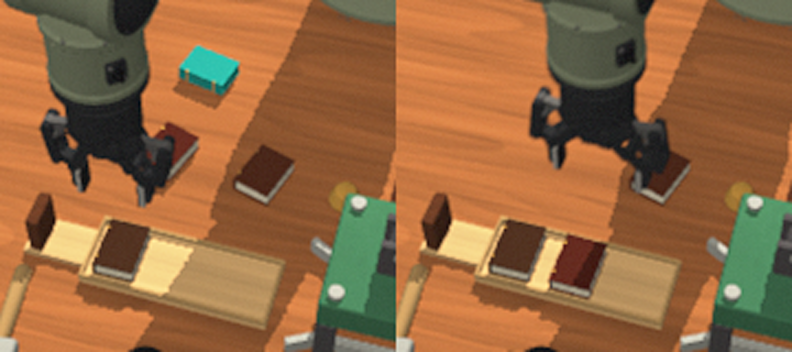

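Two books lie flat in the sled, and the third (scene crop 665,172) has not moved. I'll fetch it.

Request:
move_arm(plan=[[[-0.58,-0.16,0,0,0,0.19,1],[-0.58,-0.15,0,0,0,0.19,1],[-0.58,-0.13,0,0,0,0.19,1],[-0.58,-0.12,0,0,0,0.19,1],[-0.59,-0.11,0,0,0,0.18,1],[-0.59,-0.1,0,0,0,0.19,1],[-0.59,-0.09,0,0,0,0.18,1],[-0.59,-0.08,0,0,0,0.19,1],[-0.59,-0.06,0,0,0,0.18,1],[-0.59,-0.06,0,0,0,0.19,1]]])

```text
clock: 15.25
position: [0.4375, -0.0786, 0.1206]
tool_rot: [-3.142, -0.0, -0.284]
force: [0.1, -0.1, 0.6]
grip_width: 0.0853
finger_force: 0.0
```

Request:
move_arm(plan=[[[0,0,0.93,0,0,0,1],[0,0,0.93,0,0,0,1],[0,0,0.93,0,0,0,1],[0,0,0.94,0,0,0,1],[0,0,0.93,0,0,0,1],[0,0,0.94,0,0,0,1],[0,0,0,0,0,0,-1],[0,0,0,0,0,0,-1],[0,0,0,0,0,0,-1],[0,0,0,0,0,0,-1]]])

```text
clock: 16.25
position: [0.4387, -0.0789, 0.0095]
tool_rot: [-3.141, -0.001, -0.283]
force: [-1.8, 0.9, 3.9]
grip_width: 0.0467
finger_force: 40.7
```

```bash
python3 - <<'E'
from plan import *
state()
plan([(.4381,-.0787,.008,-16.2,-1,2),(.4381,-.0787,.1,-16.2,-1,6),(.46,-.076,.11,-14,-1,2)])
plan([(.598,-.063,.11,-1.5,-1,10)])
plan([(.598,-.063,.018,-1.5,-1,7),(.598,-.063,.018,-1.5,-1,1),(.598,-.063,.018,-1.5,.45,2)])
E
```

```text
t 16.25 [ 0.4387 -0.0789  0.0095] yaw -16.21 w 0.0467 ff 40.67526161670685 F [-1.8  0.9  3.9]
[[0,0,0,0,0,0,-1],[0,0,0,0,0,0,-1],[0,0,-0.77,0,0,0,-1],[0,0,-0.77,0,0,0,-1],[0,0,-0.77,0,0,0,-1],[0,0,-0.76,0,0,0,-1],[0,0,-0.77,0,0,0,-1],[0,0,-0.76,0,0,0,-1],[0.51,-0.22,-0.25,0,0,-0.18,-1],[0.51,-0.2,-0.25,0,0,-0.19,-1]]
cmd [ 0.46   -0.0761  0.11  ] -13.98
[[0.65,-0.23,0,0,0,-0.21,-1],[0.66,-0.22,0,0,0,-0.21,-1],[0.66,-0.2,0,0,0,-0.21,-1],[0.67,-0.19,0,0,0,-0.21,-1],[0.67,-0.17,0,0,0,-0.21,-1],[0.68,-0.16,0,0,0,-0.21,-1],[0.68,-0.14,0,0,0,-0.21,-1],[0.68,-0.13,0,0,0,-0.2,-1],[0.68,-0.11,0,0,0,-0.21,-1],[0.69,-0.09,0,0,0,-0.2,-1]]
cmd [ 0.598 -0.063  0.11 ] -1.5
[[0,0,0.66,0,0,0,-1],[0,0,0.66,0,0,0,-1],[0,0,0.66,0,0,0,-1],[0,0,0.65,0,0,0,-1],[0,0,0.66,0,0,0,-1],[0,0,0.65,0,0,0,-1],[0,0,0.66,0,0,0,-1],[0,0,0,0,0,0,-1],[0,0,0,0,0,0,0.45],[0,0,0,0,0,0,0.45]]
cmd [ 0.598 -0.063  0.018] -1.5
```

Request:
move_arm(plan=[[[0,0,0,0,0,0,-1],[0,0,0,0,0,0,-1],[0,0,-0.77,0,0,0,-1],[0,0,-0.77,0,0,0,-1],[0,0,-0.77,0,0,0,-1],[0,0,-0.76,0,0,0,-1],[0,0,-0.77,0,0,0,-1],[0,0,-0.76,0,0,0,-1],[0.51,-0.22,-0.25,0,0,-0.18,-1],[0.51,-0.2,-0.25,0,0,-0.19,-1]]])

```text
clock: 17.25
position: [0.4615, -0.0762, 0.1113]
tool_rot: [-3.141, -0.001, -0.242]
force: [-0.1, 0.0, -1.3]
grip_width: 0.0469
finger_force: 41.7
```

Request:
move_arm(plan=[[[0.65,-0.23,0,0,0,-0.21,-1],[0.66,-0.22,0,0,0,-0.21,-1],[0.66,-0.2,0,0,0,-0.21,-1],[0.67,-0.19,0,0,0,-0.21,-1],[0.67,-0.17,0,0,0,-0.21,-1],[0.68,-0.16,0,0,0,-0.21,-1],[0.68,-0.14,0,0,0,-0.21,-1],[0.68,-0.13,0,0,0,-0.2,-1],[0.68,-0.11,0,0,0,-0.21,-1],[0.69,-0.09,0,0,0,-0.2,-1]]])

```text
clock: 18.25
position: [0.5995, -0.063, 0.1099]
tool_rot: [-3.141, 0.0, -0.024]
force: [-0.1, -0.1, -1.2]
grip_width: 0.0464
finger_force: 41.7
```

Request:
move_arm(plan=[[[0,0,0.66,0,0,0,-1],[0,0,0.66,0,0,0,-1],[0,0,0.66,0,0,0,-1],[0,0,0.65,0,0,0,-1],[0,0,0.66,0,0,0,-1],[0,0,0.65,0,0,0,-1],[0,0,0.66,0,0,0,-1],[0,0,0,0,0,0,-1],[0,0,0,0,0,0,0.45],[0,0,0,0,0,0,0.45]]])

```text
clock: 19.25
position: [0.5984, -0.0633, 0.0186]
tool_rot: [-3.142, -0.0, -0.026]
force: [0.2, 1.0, -0.0]
grip_width: 0.0621
finger_force: 0.0
```

```bash
python3 - <<'E'
from plan import *
state()
plan([(.598,-.063,.13,-1.5,.45,7),(.598,-.1,.14,-1.5,1,3)])
plan([(.585,-.27,.15,-1.5,1,10)])
E
```

```text
t 19.25 [ 0.5984 -0.0633  0.0186] yaw -1.5 w 0.0621 ff 0.0 F [ 0.2  1.  -0. ]
[[0,0,-0.8,0,0,0,0.45],[0,0,-0.8,0,0,0,0.45],[0,0,-0.8,0,0,0,0.45],[0,0,-0.8,0,0,0,0.45],[0,0,-0.8,0,0,0,0.45],[0,0,-0.8,0,0,0,0.45],[0,0,-0.8,0,0,0,0.45],[0.02,0.62,-0.17,0,0,0,1],[0.01,0.61,-0.17,0,0,0,1],[0.02,0.62,-0.16,0,0,0,1]]
cmd [ 0.5981 -0.1     0.14  ] -1.5
[[-0.04,0.85,-0.05,0,0,0,1],[-0.04,0.85,-0.05,0,0,0,1],[-0.04,0.85,-0.05,0,0,0,1],[-0.04,0.85,-0.05,0,0,0,1],[-0.05,0.85,-0.05,0,0,0,1],[-0.04,0.85,-0.05,0,0,0,1],[-0.05,0.85,-0.05,0,0,0,1],[-0.04,0.85,-0.05,0,0,0,1],[-0.05,0.86,-0.05,0,0,0,1],[-0.04,0.85,-0.05,0,0,0,1]]
cmd [ 0.585 -0.27   0.15 ] -1.5
```

Request:
move_arm(plan=[[[0,0,-0.8,0,0,0,0.45],[0,0,-0.8,0,0,0,0.45],[0,0,-0.8,0,0,0,0.45],[0,0,-0.8,0,0,0,0.45],[0,0,-0.8,0,0,0,0.45],[0,0,-0.8,0,0,0,0.45],[0,0,-0.8,0,0,0,0.45],[0.02,0.62,-0.17,0,0,0,1],[0.01,0.61,-0.17,0,0,0,1],[0.02,0.62,-0.16,0,0,0,1]]])

```text
clock: 20.25
position: [0.598, -0.102, 0.1405]
tool_rot: [3.141, 0.0, -0.027]
force: [0.5, 1.2, 0.3]
grip_width: 0.0857
finger_force: 0.0
```

Request:
move_arm(plan=[[[-0.04,0.85,-0.05,0,0,0,1],[-0.04,0.85,-0.05,0,0,0,1],[-0.04,0.85,-0.05,0,0,0,1],[-0.04,0.85,-0.05,0,0,0,1],[-0.05,0.85,-0.05,0,0,0,1],[-0.04,0.85,-0.05,0,0,0,1],[-0.05,0.85,-0.05,0,0,0,1],[-0.04,0.85,-0.05,0,0,0,1],[-0.05,0.86,-0.05,0,0,0,1],[-0.04,0.85,-0.05,0,0,0,1]]])

```text
clock: 21.25
position: [0.5852, -0.2717, 0.1506]
tool_rot: [3.142, 0.0, -0.026]
force: [0.7, 0.0, -0.2]
grip_width: 0.0853
finger_force: 0.0
```

```bash
python3 - <<'E'
from plan import *
state()
shot('top','t3.png'); shot('scene','s3.png')
a=cv2.imread('pics/raw_t3.png')[190:350,265:425]; b=cv2.imread('pics/raw_s3.png')[220:380,215:375]
cv2.imwrite('pics/t3s3.png',cv2.resize(np.hstack([a,b]),None,fx=2.5,fy=2.5,interpolation=cv2.INTER_CUBIC))
plan([(.59,-.3035,.1,-1.5,.4,4),(.59,-.3035,.026,-1.5,.4,6)])
E
```

```text
t 21.25 [ 0.5852 -0.2717  0.1506] yaw -1.5 w 0.0853 ff 0.0 F [ 0.7  0.  -0.2]
[[0.07,0.42,0.62,0,0,0,0.4],[0.07,0.42,0.63,0,0,0,0.4],[0.08,0.41,0.62,0,0,0,0.4],[0.07,0.42,0.63,0,0,0,0.4],[0,0,0.62,0,0,0,0.4],[0,0,0.62,0,0,0,0.4],[0,0,0.61,0,0,0,0.4],[0,0,0.62,0,0,0,0.4],[0,0,0.61,0,0,0,0.4],[0,0,0.62,0,0,0,0.4]]
cmd [ 0.5899 -0.3035  0.026 ] -1.5
```

View pics/t3s3.png

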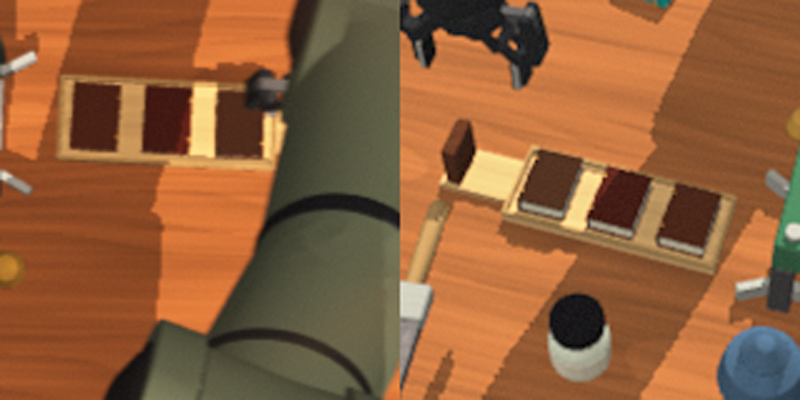

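All three books lie flat in the sled. I'll pinch the grip.

Request:
move_arm(plan=[[[0.07,0.42,0.62,0,0,0,0.4],[0.07,0.42,0.63,0,0,0,0.4],[0.08,0.41,0.62,0,0,0,0.4],[0.07,0.42,0.63,0,0,0,0.4],[0,0,0.62,0,0,0,0.4],[0,0,0.62,0,0,0,0.4],[0,0,0.61,0,0,0,0.4],[0,0,0.62,0,0,0,0.4],[0,0,0.61,0,0,0,0.4],[0,0,0.62,0,0,0,0.4]]])

```text
clock: 22.35
position: [0.5903, -0.3036, 0.0256]
tool_rot: [3.142, -0.0, -0.026]
force: [-0.2, 0.7, -0.2]
grip_width: 0.0595
finger_force: 0.0
```

Request:
move_arm(plan=[[[0,0,0,0,0,0,-1],[0,0,0,0,0,0,-1],[0,0,0,0,0,0,-1],[0,0,0,0,0,0,-1],[0,0,0,0,0,0,-1],[0,0,0,0,0,0,-1],[0,0,0,0,0,0,-1],[0,0,0,0,0,0,-1],[0,0,0,0,0,0,-1],[0,0,0,0,0,0,-1]]], grip_force=70)

```text
clock: 23.35
position: [0.5906, -0.3042, 0.0273]
tool_rot: [3.141, -0.001, -0.027]
force: [-0.8, -1.5, 6.7]
grip_width: 0.0152
finger_force: 69.3
```

```bash
python3 - <<'E'
from plan import *
state()
plan([(.589,-.29,.026,0,-1,2),(.589,-.2,.026,0,-1,8)])
plan([(.589,-.1,.026,0,-1,10)])
plan([(.589,-.05,.026,0,-1,10)])
E
```

```text
t 23.35 [ 0.5906 -0.3042  0.0273] yaw -1.52 w 0.0152 ff 69.2822527885437 F [-0.8 -1.5  6.7]
[[-0.03,-0.34,0,0,0,-0.13,-1],[-0.03,-0.33,0,0,0,-0.12,-1],[0,-0.56,0,0,0,0,-1],[0,-0.56,0,0,0,0,-1],[0,-0.56,0,0,0,0,-1],[0,-0.56,0,0,0,0,-1],[0,-0.57,0,0,0,0,-1],[0,-0.56,0,0,0,0,-1],[0,-0.57,0,0,0,0,-1],[0,-0.56,0,0,0,0,-1]]
cmd [ 0.589  -0.2001  0.026 ] -0.0
[[0,-0.5,0,0,0,0,-1],[0,-0.5,0,0,0,0,-1],[0,-0.5,0,0,0,0,-1],[0,-0.5,0,0,0,0,-1],[0,-0.5,0,0,0,0,-1],[0,-0.5,0,0,0,0,-1],[0,-0.5,0,0,0,0,-1],[0,-0.5,0,0,0,0,-1],[0,-0.5,0,0,0,0,-1],[0,-0.5,0,0,0,0,-1]]
cmd [ 0.589  -0.1001  0.026 ] -0.0
[[0,-0.25,0,0,0,0,-1],[0,-0.25,0,0,0,0,-1],[0,-0.25,0,0,0,0,-1],[0,-0.25,0,0,0,0,-1],[0,-0.25,0,0,0,0,-1],[0,-0.25,0,0,0,0,-1],[0,-0.25,0,0,0,0,-1],[0,-0.25,0,0,0,0,-1],[0,-0.25,0,0,0,0,-1],[0,-0.25,0,0,0,0,-1]]
cmd [ 0.589  -0.0501  0.026 ] -0.0
```

Request:
move_arm(plan=[[[-0.03,-0.34,0,0,0,-0.13,-1],[-0.03,-0.33,0,0,0,-0.12,-1],[0,-0.56,0,0,0,0,-1],[0,-0.56,0,0,0,0,-1],[0,-0.56,0,0,0,0,-1],[0,-0.56,0,0,0,0,-1],[0,-0.57,0,0,0,0,-1],[0,-0.56,0,0,0,0,-1],[0,-0.57,0,0,0,0,-1],[0,-0.56,0,0,0,0,-1]]])

```text
clock: 24.35
position: [0.5897, -0.2014, 0.0273]
tool_rot: [3.14, -0.001, -0.001]
force: [-0.1, -7.1, 4.7]
grip_width: 0.0152
finger_force: 69.4
```

```bash
python3 - <<'E'
from h import *
shot('scene','s4.png'); shot('top','t4.png')
a=cv2.imread('pics/raw_t4.png')[190:320,170:350]; b=cv2.imread('pics/raw_s4.png')[230:360,220:400]
cv2.imwrite('pics/t4s4.png',cv2.resize(np.hstack([a,b]),None,fx=2.2,fy=2.2,interpolation=cv2.INTER_CUBIC))
E
```

```text
(no output)
```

View pics/t4s4.png

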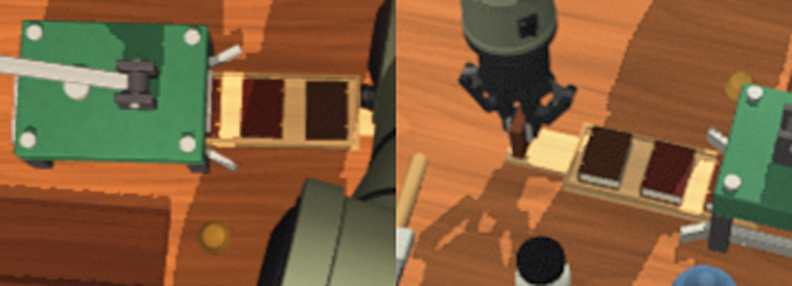

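The sled is entering between the flares, well centred, with books flat and only friction force. I'll continue.

Request:
move_arm(plan=[[[0,-0.5,0,0,0,0,-1],[0,-0.5,0,0,0,0,-1],[0,-0.5,0,0,0,0,-1],[0,-0.5,0,0,0,0,-1],[0,-0.5,0,0,0,0,-1],[0,-0.5,0,0,0,0,-1],[0,-0.5,0,0,0,0,-1],[0,-0.5,0,0,0,0,-1],[0,-0.5,0,0,0,0,-1],[0,-0.5,0,0,0,0,-1]]])

```text
clock: 25.45
position: [0.5897, -0.1015, 0.0272]
tool_rot: [3.14, -0.001, -0.001]
force: [0.1, -8.0, 6.8]
grip_width: 0.0154
finger_force: 69.7
```

Request:
move_arm(plan=[[[0,-0.25,0,0,0,0,-1],[0,-0.25,0,0,0,0,-1],[0,-0.25,0,0,0,0,-1],[0,-0.25,0,0,0,0,-1],[0,-0.25,0,0,0,0,-1],[0,-0.25,0,0,0,0,-1],[0,-0.25,0,0,0,0,-1],[0,-0.25,0,0,0,0,-1],[0,-0.25,0,0,0,0,-1],[0,-0.25,0,0,0,0,-1]]])

```text
clock: 26.45
position: [0.5898, -0.0517, 0.0273]
tool_rot: [3.14, -0.001, -0.001]
force: [-0.4, -8.8, 7.9]
grip_width: 0.0152
finger_force: 69.8
```

Now a slow approach to the stop, in 1.2 mm rows.

Request:
move_arm(plan=[[[0,-0.06,0,0,0,0,-1],[0,-0.06,0,0,0,0,-1],[0,-0.06,0,0,0,0,-1],[0,-0.06,0,0,0,0,-1],[0,-0.06,0,0,0,0,-1],[0,-0.06,0,0,0,0,-1],[0,-0.06,0,0,0,0,-1],[0,-0.06,0,0,0,0,-1],[0,0,0,0,0,0,-1],[0,0,0,0,0,0,-1]]])

```text
clock: 27.45
position: [0.5898, -0.0421, 0.0273]
tool_rot: [3.14, -0.001, -0.001]
force: [0.5, -7.1, 8.3]
grip_width: 0.0154
finger_force: 69.9
```

Request:
move_arm(plan=[[[0,-0.05,0,0,0,0,-1],[0,-0.05,0,0,0,0,-1],[0,-0.05,0,0,0,0,-1],[0,-0.05,0,0,0,0,-1],[0,0,0,0,0,0,-1],[0,0,0,0,0,0,-1],[0,0,0,0,0,0,-1],[0,0,0,0,0,0,-1],[0,0,0,0,0,0,-1],[0,0,0,0,0,0,-1]]])

```text
clock: 28.45
position: [0.5898, -0.0393, 0.0273]
tool_rot: [3.139, -0.001, -0.002]
force: [0.5, -13.5, 8.1]
grip_width: 0.0155
finger_force: 69.9
```

Request:
move_arm(plan=[[[0,-0.05,0,0,0,0,-1],[0,-0.05,0,0,0,0,-1],[0,0,0,0,0,0,-1],[0,0,0,0,0,0,-1],[0,0,0,0,0,0,-1],[0,0,0,0,0,0,-1],[0,0,0,0,0,0,-1],[0,0,0,0,0,0,-1],[0,0,0,0,0,0,-1],[0,0,0,0,0,0,-1]]])

```text
clock: 29.45
position: [0.5896, -0.0392, 0.0272]
tool_rot: [3.137, -0.001, -0.003]
force: [-0.3, -23.6, 7.6]
grip_width: 0.0153
finger_force: 70.0
```

```bash
python3 - <<'E'
from plan import *
state()
json.dump([.589,-.0345,.026,0],open('cmd.json','w'))
plan([(.589,-.038,.026,0,-1,2),(.589,-.038,.026,0,.3,3),(.589,-.038,.12,0,.3,5)])
plan([(.589,-.038,.30,0,-1,10)])
plan([(.591,.15,.31,0,-1,10)])
plan([(.591,.253,.31,0,-1,6),(.591,.253,.28,0,-1,4)])
E
```

```text
t 29.45 [ 0.5896 -0.0392  0.0272] yaw -0.19 w 0.0153 ff 70.04421651363373 F [ -0.3 -23.6   7.6]
[[0,0.09,0,0,0,0,-1],[0,0.08,0,0,0,0,-1],[0,0,0,0,0,0,0.3],[0,0,0,0,0,0,0.3],[0,0,0,0,0,0,0.3],[0,0,-0.94,0,0,0,0.3],[0,0,-0.94,0,0,0,0.3],[0,0,-0.94,0,0,0,0.3],[0,0,-0.94,0,0,0,0.3],[0,0,-0.94,0,0,0,0.3]]
cmd [ 0.589  -0.0379  0.12  ] 0.0
[[0,0,-0.9,0,0,0,-1],[0,0,-0.9,0,0,0,-1],[0,0,-0.9,0,0,0,-1],[0,0,-0.9,0,0,0,-1],[0,0,-0.9,0,0,0,-1],[0,0,-0.9,0,0,0,-1],[0,0,-0.9,0,0,0,-1],[0,0,-0.9,0,0,0,-1],[0,0,-0.9,0,0,0,-1],[0,0,-0.9,0,0,0,-1]]
cmd [ 0.589  -0.0379  0.3   ] 0.0
[[0.01,-0.94,-0.05,0,0,0,-1],[0.01,-0.94,-0.05,0,0,0,-1],[0.01,-0.94,-0.05,0,0,0,-1],[0.01,-0.94,-0.05,0,0,0,-1],[0.01,-0.94,-0.05,0,0,0,-1],[0.01,-0.94,-0.05,0,0,0,-1],[0.01,-0.94,-0.05,0,0,0,-1],[0.01,-0.94,-0.05,0,0,0,-1],[0.01,-0.94,-0.05,0,0,0,-1],[0.01,-0.93,-0.05,0,0,0,-1]]
cmd [0.591  0.1499 0.31  ] 0.0
[[0,-0.86,0,0,0,0,-1],[0,-0.86,0,0,0,0,-1],[0,-0.86,0,0,0,0,-1],[0,-0.86,0,0,0,0,-1],[0,-0.86,0,0,0,0,-1],[0,-0.86,0,0,0,0,-1],[0,0,0.38,0,0,0,-1],[0,0,0.37,0,0,0,-1],[0,0,0.38,0,0,0,-1],[0,0,0.37,0,0,0,-1]]
cmd [0.591  0.2531 0.28  ] 0.0
```

Request:
move_arm(plan=[[[0,0.09,0,0,0,0,-1],[0,0.08,0,0,0,0,-1],[0,0,0,0,0,0,0.3],[0,0,0,0,0,0,0.3],[0,0,0,0,0,0,0.3],[0,0,-0.94,0,0,0,0.3],[0,0,-0.94,0,0,0,0.3],[0,0,-0.94,0,0,0,0.3],[0,0,-0.94,0,0,0,0.3],[0,0,-0.94,0,0,0,0.3]]])

```text
clock: 30.45
position: [0.5892, -0.0379, 0.1212]
tool_rot: [-3.141, 0.0, 0.0]
force: [0.4, 1.1, 0.1]
grip_width: 0.0553
finger_force: 0.0
```

Request:
move_arm(plan=[[[0,0,-0.9,0,0,0,-1],[0,0,-0.9,0,0,0,-1],[0,0,-0.9,0,0,0,-1],[0,0,-0.9,0,0,0,-1],[0,0,-0.9,0,0,0,-1],[0,0,-0.9,0,0,0,-1],[0,0,-0.9,0,0,0,-1],[0,0,-0.9,0,0,0,-1],[0,0,-0.9,0,0,0,-1],[0,0,-0.9,0,0,0,-1]]])

```text
clock: 31.45
position: [0.5891, -0.0379, 0.3012]
tool_rot: [-3.142, 0.0, 0.0]
force: [-0.2, -0.1, 0.9]
grip_width: -0.0001
finger_force: 0.0
```

```bash
python3 - <<'E'
from plan import *
state()
shot('top','t5.png'); shot('scene','s5.png')
a=cv2.imread('pics/raw_t5.png')[180:330,130:310]; b=cv2.imread('pics/raw_s5.png')[230:380,330:510]
cv2.imwrite('pics/t5s5.png',cv2.resize(np.hstack([a,b]),None,fx=2.2,fy=2.2,interpolation=cv2.INTER_CUBIC))
E
```

```text
t 31.45 [ 0.5891 -0.0379  0.3012] yaw 0.02 w -0.0001 ff 0.0 F [-0.2 -0.1  0.9]
```

View pics/t5s5.png

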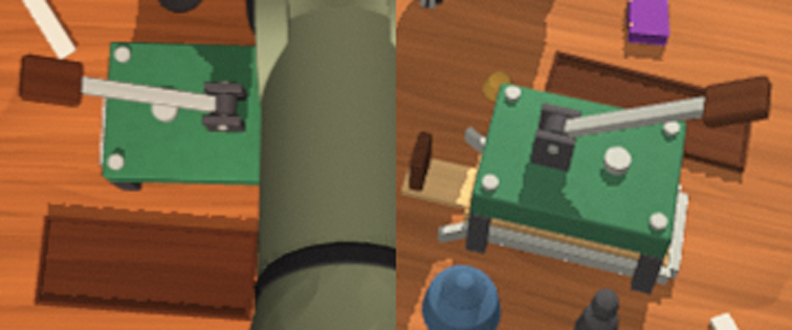

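The sled is home (light wood up to the stop in the scene crop near 660,270) and the lever is up. Over to the pad.

Request:
move_arm(plan=[[[0.01,-0.94,-0.05,0,0,0,-1],[0.01,-0.94,-0.05,0,0,0,-1],[0.01,-0.94,-0.05,0,0,0,-1],[0.01,-0.94,-0.05,0,0,0,-1],[0.01,-0.94,-0.05,0,0,0,-1],[0.01,-0.94,-0.05,0,0,0,-1],[0.01,-0.94,-0.05,0,0,0,-1],[0.01,-0.94,-0.05,0,0,0,-1],[0.01,-0.94,-0.05,0,0,0,-1],[0.01,-0.93,-0.05,0,0,0,-1]]])

```text
clock: 32.55
position: [0.5909, 0.1505, 0.3097]
tool_rot: [3.141, 0.001, 0.0]
force: [-0.2, -0.2, 0.9]
grip_width: -0.0004
finger_force: 0.0
```

Request:
move_arm(plan=[[[0,-0.86,0,0,0,0,-1],[0,-0.86,0,0,0,0,-1],[0,-0.86,0,0,0,0,-1],[0,-0.86,0,0,0,0,-1],[0,-0.86,0,0,0,0,-1],[0,-0.86,0,0,0,0,-1],[0,0,0.38,0,0,0,-1],[0,0,0.37,0,0,0,-1],[0,0,0.38,0,0,0,-1],[0,0,0.37,0,0,0,-1]]])

```text
clock: 33.55
position: [0.5914, 0.2521, 0.2797]
tool_rot: [3.141, 0.0, -0.001]
force: [-1.3, 0.2, 0.1]
grip_width: 0.0001
finger_force: 0.0
```

```bash
python3 - <<'E'
from plan import *
state()
plan([(.591,.257,.25,0,-1,2),(.591,.276,.2,0,-1,4),(.591,.282,.16,0,-1,4)])
plan([(.591,.282,.136,0,-1,4),(.591,.282,.136,0,-1,6)])
plan([(.591,.276,.2,0,-1,4),(.591,.253,.28,0,-1,6)])
E
```

```text
t 33.55 [0.5914 0.2521 0.2797] yaw -0.06 w 0.0001 ff 0.0 F [-1.3  0.2  0.1]
[[0,-0.1,0.75,0,0,0,-1],[0,-0.1,0.75,0,0,0,-1],[0,-0.24,0.63,0,0,0,-1],[0,-0.24,0.62,0,0,0,-1],[0,-0.23,0.63,0,0,0,-1],[0,-0.24,0.62,0,0,0,-1],[0,-0.07,0.5,0,0,0,-1],[0,-0.08,0.5,0,0,0,-1],[0,-0.07,0.5,0,0,0,-1],[0,-0.08,0.5,0,0,0,-1]]
cmd [0.591  0.2821 0.16  ] 0.0
[[0,0,0.3,0,0,0,-1],[0,0,0.3,0,0,0,-1],[0,0,0.3,0,0,0,-1],[0,0,0.3,0,0,0,-1],[0,0,0,0,0,0,-1],[0,0,0,0,0,0,-1],[0,0,0,0,0,0,-1],[0,0,0,0,0,0,-1],[0,0,0,0,0,0,-1],[0,0,0,0,0,0,-1]]
cmd [0.591  0.2821 0.136 ] 0.0
[[0,0.08,-0.8,0,0,0,-1],[0,0.07,-0.8,0,0,0,-1],[0,0.08,-0.8,0,0,0,-1],[0,0.07,-0.8,0,0,0,-1],[0,0.19,-0.67,0,0,0,-1],[0,0.19,-0.67,0,0,0,-1],[0,0.19,-0.66,0,0,0,-1],[0,0.19,-0.67,0,0,0,-1],[0,0.2,-0.66,0,0,0,-1],[0,0.19,-0.67,0,0,0,-1]]
cmd [0.591  0.2531 0.28  ] 0.0
```

Request:
move_arm(plan=[[[0,-0.1,0.75,0,0,0,-1],[0,-0.1,0.75,0,0,0,-1],[0,-0.24,0.63,0,0,0,-1],[0,-0.24,0.62,0,0,0,-1],[0,-0.23,0.63,0,0,0,-1],[0,-0.24,0.62,0,0,0,-1],[0,-0.07,0.5,0,0,0,-1],[0,-0.08,0.5,0,0,0,-1],[0,-0.07,0.5,0,0,0,-1],[0,-0.08,0.5,0,0,0,-1]]])

```text
clock: 34.55
position: [0.5913, 0.2819, 0.1599]
tool_rot: [-3.142, -0.0, -0.0]
force: [-1.4, -2.9, 5.1]
grip_width: 0.0002
finger_force: 2.6
```

Request:
move_arm(plan=[[[0,0,0.3,0,0,0,-1],[0,0,0.3,0,0,0,-1],[0,0,0.3,0,0,0,-1],[0,0,0.3,0,0,0,-1],[0,0,0,0,0,0,-1],[0,0,0,0,0,0,-1],[0,0,0,0,0,0,-1],[0,0,0,0,0,0,-1],[0,0,0,0,0,0,-1],[0,0,0,0,0,0,-1]]])

```text
clock: 35.55
position: [0.5914, 0.2818, 0.1386]
tool_rot: [-3.141, -0.001, -0.0]
force: [-11.3, -3.3, 35.1]
grip_width: 0.0001
finger_force: 17.0
```

```bash
python3 - <<'E'
from plan import *
state()
shot('scene','s6.png'); b=cv2.imread('pics/raw_s6.png')[200:380,330:530]
cv2.imwrite('pics/s6c.png',cv2.resize(b,None,fx=2.5,fy=2.5,interpolation=cv2.INTER_CUBIC))
E
```

```text
t 35.55 [0.5914 0.2818 0.1386] yaw -0.02 w 0.0001 ff 17.04249548725784 F [-11.3  -3.3  35.1]
```

View pics/s6c.png

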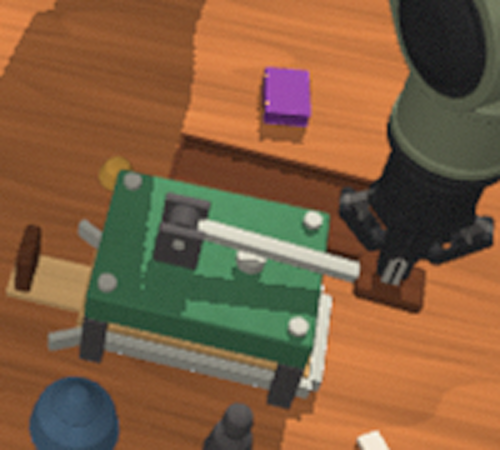

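The lever is fully down on its stop (35 N), and the arm dips slightly in the picture. I'll let it up, then stroke again 2.5 mm shallower.

Request:
move_arm(plan=[[[0,0.08,-0.8,0,0,0,-1],[0,0.07,-0.8,0,0,0,-1],[0,0.08,-0.8,0,0,0,-1],[0,0.07,-0.8,0,0,0,-1],[0,0.19,-0.67,0,0,0,-1],[0,0.19,-0.67,0,0,0,-1],[0,0.19,-0.66,0,0,0,-1],[0,0.19,-0.67,0,0,0,-1],[0,0.2,-0.66,0,0,0,-1],[0,0.19,-0.67,0,0,0,-1]]])

```text
clock: 36.6
position: [0.5912, 0.2526, 0.2815]
tool_rot: [-3.141, 0.0, 0.0]
force: [0.1, 1.4, -0.2]
grip_width: 0.0002
finger_force: 0.0
```

Request:
move_arm(plan=[[[0,0,-0.5,0,0,0,-1],[0,0,0,0,0,0,-1],[0,0,0,0,0,0,-1],[0,0,0,0,0,0,-1],[0,0,0,0,0,0,-1],[0,0,0,0,0,0,-1],[0,0,0,0,0,0,-1],[0,0,0,0,0,0,-1],[0,0,0,0,0,0,-1],[0,0,0.5,0,0,0,-1]]])

```text
clock: 37.6
position: [0.5918, 0.2531, 0.2812]
tool_rot: [-3.141, -0.002, -0.0]
force: [-0.5, -0.4, 0.6]
grip_width: 0.0001
finger_force: 0.0
```

```bash
python3 - <<'E'
from plan import *
state()
shot('scene','s7.png'); b=cv2.imread('pics/raw_s7.png')[200:380,330:530];a=cv2.imread('pics/raw_s5.png')[200:380,330:530]
cv2.imwrite('pics/s7c.png',cv2.resize(np.hstack([a,b]),None,fx=1.9,fy=1.9,interpolation=cv2.INTER_CUBIC))
E
```

```text
t 37.6 [0.5918 0.2531 0.2812] yaw -0.01 w 0.0001 ff 0.0 F [-0.5 -0.4  0.6]
```

View pics/s7c.png

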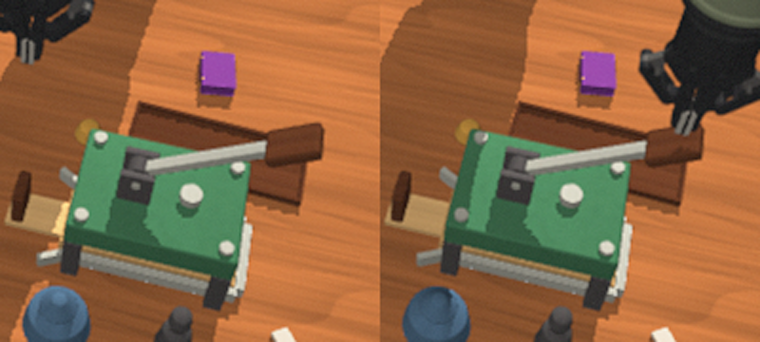

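The lever is right back up, as before the stroke. Strokes two and three follow.

Request:
move_arm(plan=[[[0,-0.1,0.75,0,0,0,-1],[0,-0.1,0.75,0,0,0,-1],[0,-0.24,0.63,0,0,0,-1],[0,-0.24,0.62,0,0,0,-1],[0,-0.23,0.63,0,0,0,-1],[0,-0.24,0.62,0,0,0,-1],[0,-0.07,0.5,0,0,0,-1],[0,-0.08,0.5,0,0,0,-1],[0,-0.07,0.5,0,0,0,-1],[0,-0.08,0.5,0,0,0,-1]]])

```text
clock: 38.65
position: [0.5913, 0.2819, 0.1599]
tool_rot: [-3.142, -0.0, -0.0]
force: [-1.4, -1.8, 5.0]
grip_width: 0.0001
finger_force: 2.6
```

Request:
move_arm(plan=[[[0,0,0.27,0,0,0,-1],[0,0,0.27,0,0,0,-1],[0,0,0.27,0,0,0,-1],[0,0,0.27,0,0,0,-1],[0,0,0,0,0,0,-1],[0,0,0,0,0,0,-1],[0,0,0,0,0,0,-1],[0,0,0,0,0,0,-1],[0,0,0,0,0,0,-1],[0,0,0,0,0,0,-1]]])

```text
clock: 39.65
position: [0.5913, 0.2819, 0.1397]
tool_rot: [-3.141, -0.0, -0.0]
force: [-5.6, -0.7, 15.8]
grip_width: -0.0002
finger_force: 7.8
```

Request:
move_arm(plan=[[[0,0.08,-0.8,0,0,0,-1],[0,0.07,-0.8,0,0,0,-1],[0,0.08,-0.8,0,0,0,-1],[0,0.07,-0.8,0,0,0,-1],[0,0.19,-0.67,0,0,0,-1],[0,0.19,-0.67,0,0,0,-1],[0,0.19,-0.66,0,0,0,-1],[0,0.19,-0.67,0,0,0,-1],[0,0.2,-0.66,0,0,0,-1],[0,0.19,-0.67,0,0,0,-1]]])

```text
clock: 40.65
position: [0.5912, 0.2526, 0.2839]
tool_rot: [-3.141, 0.0, 0.0]
force: [0.0, 0.1, 0.6]
grip_width: -0.0002
finger_force: 0.0
```

Request:
move_arm(plan=[[[0,0,-0.38,0,0,0,-1],[0,0,0,0,0,0,-1],[0,0,0,0,0,0,-1],[0,0,0,0,0,0,-1],[0,0,0,0,0,0,-1],[0,0,0,0,0,0,-1],[0,0,0,0,0,0,-1],[0,0,0,0,0,0,-1],[0,0,0,0,0,0,-1],[0,0,0.5,0,0,0,-1]]])

```text
clock: 41.65
position: [0.5918, 0.2531, 0.2812]
tool_rot: [-3.141, -0.002, -0.0]
force: [0.7, 0.3, -0.2]
grip_width: 0.0
finger_force: 0.0
```

Request:
move_arm(plan=[[[0,-0.1,0.75,0,0,0,-1],[0,-0.1,0.75,0,0,0,-1],[0,-0.24,0.63,0,0,0,-1],[0,-0.24,0.62,0,0,0,-1],[0,-0.23,0.63,0,0,0,-1],[0,-0.24,0.62,0,0,0,-1],[0,-0.07,0.5,0,0,0,-1],[0,-0.08,0.5,0,0,0,-1],[0,-0.07,0.5,0,0,0,-1],[0,-0.08,0.5,0,0,0,-1]]])

```text
clock: 42.65
position: [0.5913, 0.2819, 0.1599]
tool_rot: [3.142, -0.0, -0.0]
force: [-0.7, -2.8, 4.4]
grip_width: 0.0004
finger_force: 2.6
```

Request:
move_arm(plan=[[[0,0,0.27,0,0,0,-1],[0,0,0.27,0,0,0,-1],[0,0,0.27,0,0,0,-1],[0,0,0.27,0,0,0,-1],[0,0,0,0,0,0,-1],[0,0,0,0,0,0,-1],[0,0,0,0,0,0,-1],[0,0,0,0,0,0,-1],[0,0,0,0,0,0,-1],[0,0,0,0,0,0,-1]]])

```text
clock: 43.65
position: [0.5914, 0.2818, 0.1397]
tool_rot: [-3.141, -0.0, -0.0]
force: [-5.4, 0.2, 16.2]
grip_width: -0.0001
finger_force: 7.9
```

Request:
move_arm(plan=[[[0,0.08,-0.8,0,0,0,-1],[0,0.07,-0.8,0,0,0,-1],[0,0.08,-0.8,0,0,0,-1],[0,0.07,-0.8,0,0,0,-1],[0,0.19,-0.67,0,0,0,-1],[0,0.19,-0.67,0,0,0,-1],[0,0.19,-0.66,0,0,0,-1],[0,0.19,-0.67,0,0,0,-1],[0,0.2,-0.66,0,0,0,-1],[0,0.19,-0.67,0,0,0,-1]]])

```text
clock: 44.65
position: [0.5912, 0.2526, 0.2839]
tool_rot: [-3.141, 0.0, 0.0]
force: [-0.6, 0.3, -0.1]
grip_width: -0.0001
finger_force: 0.0
```

```bash
python3 - <<'E'
from plan import *
state()
o=observe()['position']
json.dump([.591,.2531,round(float(o[2])-.0008,4),0],open('cmd.json','w'))
plan([(.591,.253,.32,0,-1,3),(.591,.14,.33,0,-1,7)])
plan([(.589,-.039,.32,0,-1,10)])
plan([(.589,-.039,.13,0,.3,10)])
plan([(.589,-.039,.026,0,.3,6),(.589,-.039,.026,0,-1,4)])
E
```

```text
t 44.65 [0.5912 0.2526 0.2839] yaw 0.0 w -0.0001 ff 0.0 F [-0.6  0.3 -0.1]
[[0,0,-0.61,0,0,0,-1],[0,0,-0.62,0,0,0,-1],[0,0,-0.61,0,0,0,-1],[0,0.81,-0.07,0,0,0,-1],[0,0.81,-0.07,0,0,0,-1],[0,0.81,-0.07,0,0,0,-1],[0,0.81,-0.07,0,0,0,-1],[0,0.81,-0.07,0,0,0,-1],[0,0.8,-0.08,0,0,0,-1],[0,0.81,-0.07,0,0,0,-1]]
cmd [0.591  0.1399 0.3299] 0.0
[[-0.01,0.89,0.05,0,0,0,-1],[-0.01,0.9,0.05,0,0,0,-1],[-0.01,0.89,0.05,0,0,0,-1],[-0.01,0.9,0.05,0,0,0,-1],[-0.01,0.89,0.05,0,0,0,-1],[-0.01,0.9,0.05,0,0,0,-1],[-0.01,0.89,0.05,0,0,0,-1],[-0.01,0.9,0.05,0,0,0,-1],[-0.01,0.89,0.05,0,0,0,-1],[-0.01,0.9,0.05,0,0,0,-1]]
cmd [ 0.589  -0.0391  0.3199] 0.0
[[0,0,0.95,0,0,0,0.3],[0,0,0.95,0,0,0,0.3],[0,0,0.95,0,0,0,0.3],[0,0,0.95,0,0,0,0.3],[0,0,0.95,0,0,0,0.3],[0,0,0.95,0,0,0,0.3],[0,0,0.95,0,0,0,0.3],[0,0,0.95,0,0,0,0.3],[0,0,0.95,0,0,0,0.3],[0,0,0.95,0,0,0,0.3]]
cmd [ 0.589  -0.0391  0.1299] 0.0
[[0,0,0.87,0,0,0,0.3],[0,0,0.87,0,0,0,0.3],[0,0,0.86,0,0,0,0.3],[0,0,0.87,0,0,0,0.3],[0,0,0.86,0,0,0,0.3],[0,0,0.87,0,0,0,0.3],[0,0,0,0,0,0,-1],[0,0,0,0,0,0,-1],[0,0,0,0,0,0,-1],[0,0,0,0,0,0,-1]]
cmd [ 0.589  -0.0391  0.0259] 0.0
```

Both strokes reached the stop (16 N at z 0.1397). Back to the grip.

Request:
move_arm(plan=[[[0,0,-0.61,0,0,0,-1],[0,0,-0.62,0,0,0,-1],[0,0,-0.61,0,0,0,-1],[0,0.81,-0.07,0,0,0,-1],[0,0.81,-0.07,0,0,0,-1],[0,0.81,-0.07,0,0,0,-1],[0,0.81,-0.07,0,0,0,-1],[0,0.81,-0.07,0,0,0,-1],[0,0.8,-0.08,0,0,0,-1],[0,0.81,-0.07,0,0,0,-1]]])

```text
clock: 45.65
position: [0.5913, 0.1381, 0.3298]
tool_rot: [3.142, 0.0, -0.0]
force: [0.2, 0.4, 1.0]
grip_width: 0.0001
finger_force: 0.0
```

Request:
move_arm(plan=[[[-0.01,0.89,0.05,0,0,0,-1],[-0.01,0.9,0.05,0,0,0,-1],[-0.01,0.89,0.05,0,0,0,-1],[-0.01,0.9,0.05,0,0,0,-1],[-0.01,0.89,0.05,0,0,0,-1],[-0.01,0.9,0.05,0,0,0,-1],[-0.01,0.89,0.05,0,0,0,-1],[-0.01,0.9,0.05,0,0,0,-1],[-0.01,0.89,0.05,0,0,0,-1],[-0.01,0.9,0.05,0,0,0,-1]]])

```text
clock: 46.65
position: [0.589, -0.0409, 0.3195]
tool_rot: [3.142, 0.0, -0.0]
force: [0.7, -0.4, -0.9]
grip_width: 0.0001
finger_force: 0.0
```

Request:
move_arm(plan=[[[0,0,0.95,0,0,0,0.3],[0,0,0.95,0,0,0,0.3],[0,0,0.95,0,0,0,0.3],[0,0,0.95,0,0,0,0.3],[0,0,0.95,0,0,0,0.3],[0,0,0.95,0,0,0,0.3],[0,0,0.95,0,0,0,0.3],[0,0,0.95,0,0,0,0.3],[0,0,0.95,0,0,0,0.3],[0,0,0.95,0,0,0,0.3]]])

```text
clock: 47.65
position: [0.589, -0.0402, 0.1289]
tool_rot: [3.142, -0.0, -0.0]
force: [0.0, -0.4, 0.3]
grip_width: 0.0555
finger_force: 0.0
```

Request:
move_arm(plan=[[[0,0,0.87,0,0,0,0.3],[0,0,0.87,0,0,0,0.3],[0,0,0.86,0,0,0,0.3],[0,0,0.87,0,0,0,0.3],[0,0,0.86,0,0,0,0.3],[0,0,0.87,0,0,0,0.3],[0,0,0,0,0,0,-1],[0,0,0,0,0,0,-1],[0,0,0,0,0,0,-1],[0,0,0,0,0,0,-1]]])

```text
clock: 48.65
position: [0.5898, -0.0397, 0.0267]
tool_rot: [3.141, -0.001, -0.0]
force: [-0.8, -2.1, 4.4]
grip_width: 0.0152
finger_force: 69.2
```

```bash
python3 - <<'E'
from plan import *
state()
plan([(.589,-.05,.026,0,-1,2),(.589,-.155,.026,0,-1,8)])
plan([(.589,-.255,.026,0,-1,10)])
plan([(.589,-.285,.026,0,-1,5),(.589,-.285,.026,0,.3,3),(.589,-.285,.05,0,.3,2)])
plan([(.589,-.285,.14,0,.3,6),(.589,-.258,.15,0,.6,4)])
E
```

```text
t 48.65 [ 0.5898 -0.0397  0.0267] yaw -0.01 w 0.0152 ff 69.20851349830627 F [-0.8 -2.1  4.4]
[[0,0.27,0,0,0,0,-1],[0,0.28,0,0,0,0,-1],[0,0.66,0,0,0,0,-1],[0,0.66,0,0,0,0,-1],[0,0.65,0,0,0,0,-1],[0,0.66,0,0,0,0,-1],[0,0.65,0,0,0,0,-1],[0,0.66,0,0,0,0,-1],[0,0.65,0,0,0,0,-1],[0,0.66,0,0,0,0,-1]]
cmd [ 0.589  -0.1551  0.0259] 0.0
[[0,0.5,0,0,0,0,-1],[0,0.5,0,0,0,0,-1],[0,0.5,0,0,0,0,-1],[0,0.5,0,0,0,0,-1],[0,0.5,0,0,0,0,-1],[0,0.5,0,0,0,0,-1],[0,0.5,0,0,0,0,-1],[0,0.5,0,0,0,0,-1],[0,0.5,0,0,0,0,-1],[0,0.49,0,0,0,0,-1]]
cmd [ 0.589  -0.2549  0.0259] 0.0
[[0,0.3,0,0,0,0,-1],[0,0.3,0,0,0,0,-1],[0,0.3,0,0,0,0,-1],[0,0.3,0,0,0,0,-1],[0,0.3,0,0,0,0,-1],[0,0,0,0,0,0,0.3],[0,0,0,0,0,0,0.3],[0,0,0,0,0,0,0.3],[0,0,-0.6,0,0,0,0.3],[0,0,-0.6,0,0,0,0.3]]
cmd [ 0.589  -0.2849  0.0499] 0.0
[[0,0,-0.75,0,0,0,0.3],[0,0,-0.75,0,0,0,0.3],[0,0,-0.75,0,0,0,0.3],[0,0,-0.75,0,0,0,0.3],[0,0,-0.75,0,0,0,0.3],[0,0,-0.75,0,0,0,0.3],[0,-0.34,-0.13,0,0,0,0.6],[0,-0.34,-0.12,0,0,0,0.6],[0,-0.33,-0.13,0,0,0,0.6],[0,-0.34,-0.12,0,0,0,0.6]]
cmd [ 0.589  -0.2579  0.1499] 0.0
```

Request:
move_arm(plan=[[[0,0.27,0,0,0,0,-1],[0,0.28,0,0,0,0,-1],[0,0.66,0,0,0,0,-1],[0,0.66,0,0,0,0,-1],[0,0.65,0,0,0,0,-1],[0,0.66,0,0,0,0,-1],[0,0.65,0,0,0,0,-1],[0,0.66,0,0,0,0,-1],[0,0.65,0,0,0,0,-1],[0,0.66,0,0,0,0,-1]]])

```text
clock: 49.65
position: [0.5902, -0.1545, 0.0267]
tool_rot: [-3.14, -0.002, 0.001]
force: [0.4, 7.8, 6.8]
grip_width: 0.015
finger_force: 69.9
```

Request:
move_arm(plan=[[[0,0.5,0,0,0,0,-1],[0,0.5,0,0,0,0,-1],[0,0.5,0,0,0,0,-1],[0,0.5,0,0,0,0,-1],[0,0.5,0,0,0,0,-1],[0,0.5,0,0,0,0,-1],[0,0.5,0,0,0,0,-1],[0,0.5,0,0,0,0,-1],[0,0.5,0,0,0,0,-1],[0,0.49,0,0,0,0,-1]]])

```text
clock: 50.65
position: [0.5902, -0.2541, 0.0267]
tool_rot: [-3.14, -0.002, 0.001]
force: [-0.2, 9.0, 7.5]
grip_width: 0.0151
finger_force: 70.0
```

Request:
move_arm(plan=[[[0,0.4,0,0,0,0,-1],[0,0.4,0,0,0,0,-1],[0,0.4,0,0,0,0,-1],[0,0.4,0,0,0,0,-1],[0,0.4,0,0,0,0,-1],[0,0,0,0,0,0,-1],[0,0,0,0,0,0,-1],[0,0,0,0,0,0,-1],[0,0,0,0,0,0,0.3],[0,0,0,0,0,0,0.3]]])

```text
clock: 51.65
position: [0.5892, -0.2952, 0.0259]
tool_rot: [-3.142, 0.0, 0.0]
force: [-0.2, 0.4, -0.6]
grip_width: 0.0435
finger_force: 0.0
```

Request:
move_arm(plan=[[[0,0,0,0,0,0,0.3],[0,0,-0.75,0,0,0,0.3],[0,0,-0.75,0,0,0,0.3],[0,0,-0.75,0,0,0,0.3],[0,0,-0.75,0,0,0,0.3],[0,0,-0.75,0,0,0,0.3],[0,0,-0.75,0,0,0,0.3],[0,0,-0.75,0,0,0,0.3],[0,0,-0.75,0,0,0,0.3],[0,0,0,0,0,0,0.3]]])

```text
clock: 52.65
position: [0.5902, -0.2956, 0.1482]
tool_rot: [3.14, -0.003, -0.0]
force: [0.9, -0.3, -0.2]
grip_width: 0.0553
finger_force: 0.0
```

```bash
python3 - <<'E'
from plan import *
state()
shot('top','t8.png'); shot('scene','s8.png')
a=cv2.imread('pics/raw_t8.png')[190:320,265:425]; b=cv2.imread('pics/raw_s8.png')[230:360,215:375]
cv2.imwrite('pics/t8s8.png',cv2.resize(np.hstack([a,b]),None,fx=2.5,fy=2.5,interpolation=cv2.INTER_CUBIC))
E
```

```text
t 52.65 [ 0.5902 -0.2956  0.1482] yaw -0.01 w 0.0553 ff 0.0 F [ 0.9 -0.3 -0.2]
```

View pics/t8s8.png

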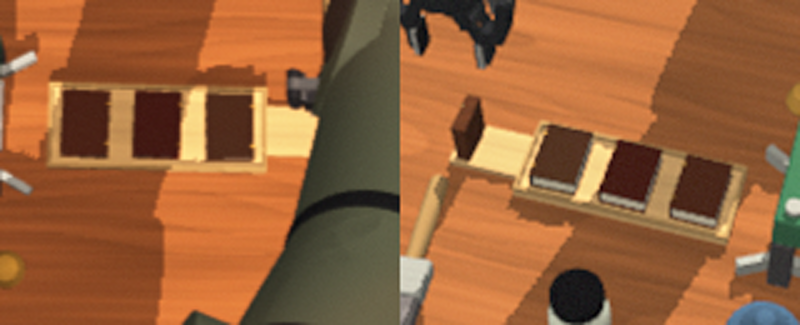

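Sled is out with all three books flat in it. I'll measure them.

```bash
python3 - <<'E'
from m import *
from plan import *
o=(265,190);s=2.5
show('Lb',[(62,91),(110,91),(108,159),(60,157)],.028,o,s)
show('Mb',[(134,91),(182,92),(180,159),(132,157)],.028,o,s)
show('Rb',[(208,93),(254,95),(252,162),(205,160)],.028,o,s)
show('sled',[(50,82),(267,87),(265,172),(47,164)],.014,o,s)
t=np.array([.4313,.195]);a=np.radians(87)
for k in(-.074,0,.074): print((t+k*np.array([np.cos(a),np.sin(a)])).round(4))
E
```

```text
Lb [ 0.5885 -0.0521] len [47.9 68.7 47.6 66.7] ang [-8.860e+01  1.797e+02  8.890e+01 -1.000e-01]
Mb [ 0.59   -0.1238] len [48.1 67.8 47.8 66.8] ang [-89.8 179.2  88.9  -0.5]
Rb [ 0.5889 -0.1965] len [46.2 67.9 46.9 67.9] ang [-91.1 178.8  88.9  -1.8]
sled [ 0.5909 -0.1247] len [219.5  86.9 218.6  83.6] ang [-89.9 179.1  89.2  -0.4]
[0.4274 0.1211]
[0.4313 0.195 ]
[0.4352 0.2689]
```

```bash
python3 - <<'E'
from plan import *
json.dump([.589,-.295,.146,0],open('cmd.json','w'))
plan([(.59,-.13,.13,0,.45,10)])
plan([(.59,-.0525,.1,0,.45,5),(.59,-.0525,.017,0,.45,5)])
plan([(.59,-.0525,.017,0,-1,5),(.59,-.0525,.1,0,-1,5)])
plan([(.45,-.02,.13,-2,-1,8),(.43,.01,.13,-3,-1,2)])
plan([(.432,.16,.13,-3,-1,10)])
plan([(.4352,.2689,.1,-3,-1,6),(.4352,.2689,.05,-3,-1,4)])
plan([(.4352,.2689,.0155,-3,-1,4),(.4352,.2689,.0155,-3,-1,1),(.4352,.2689,.0155,-3,.4,3),(.4352,.2689,.04,-3,.4,2)])
E
```

```text
[[0.01,-0.82,0.08,0,0,0,0.45],[0,-0.83,0.08,0,0,0,0.45],[0.01,-0.82,0.08,0,0,0,0.45],[0,-0.83,0.08,0,0,0,0.45],[0.01,-0.82,0.08,0,0,0,0.45],[0,-0.83,0.08,0,0,0,0.45],[0.01,-0.82,0.08,0,0,0,0.45],[0,-0.83,0.08,0,0,0,0.45],[0.01,-0.82,0.08,0,0,0,0.45],[0,-0.83,0.08,0,0,0,0.45]]
cmd [ 0.59 -0.13  0.13] 0.0
[[0,-0.77,0.3,0,0,0,0.45],[0,-0.78,0.3,0,0,0,0.45],[0,-0.77,0.3,0,0,0,0.45],[0,-0.78,0.3,0,0,0,0.45],[0,-0.77,0.3,0,0,0,0.45],[0,0,0.83,0,0,0,0.45],[0,0,0.83,0,0,0,0.45],[0,0,0.83,0,0,0,0.45],[0,0,0.83,0,0,0,0.45],[0,0,0.83,0,0,0,0.45]]
cmd [ 0.59   -0.0526  0.017 ] 0.0
[[0,0,0,0,0,0,-1],[0,0,0,0,0,0,-1],[0,0,0,0,0,0,-1],[0,0,0,0,0,0,-1],[0,0,0,0,0,0,-1],[0,0,-0.83,0,0,0,-1],[0,0,-0.83,0,0,0,-1],[0,0,-0.83,0,0,0,-1],[0,0,-0.83,0,0,0,-1],[0,0,-0.83,0,0,0,-1]]
cmd [ 0.59   -0.0526  0.1   ] 0.0
[[-0.87,-0.2,-0.19,0,0,0.04,-1],[-0.88,-0.2,-0.19,0,0,0.04,-1],[-0.88,-0.2,-0.19,0,0,0.04,-1],[-0.88,-0.19,-0.19,0,0,0.04,-1],[-0.88,-0.19,-0.18,0,0,0.04,-1],[-0.88,-0.19,-0.19,0,0,0.04,-1],[-0.88,-0.18,-0.18,0,0,0.05,-1],[-0.87,-0.18,-0.19,0,0,0.04,-1],[-0.53,-0.73,0,0,0,0.09,-1],[-0.53,-0.73,0,0,0,0.08,-1]]
cmd [0.43   0.0101 0.13  ] -3.0
[[-0.03,-0.75,0,0,0,0,-1],[-0.03,-0.75,0,0,0,0,-1],[-0.03,-0.75,0,0,0,0,-1],[-0.03,-0.75,0,0,0,0,-1],[-0.03,-0.75,0,0,0,0,-1],[-0.03,-0.75,0,0,0,0,-1],[-0.03,-0.75,0,0,0,0,-1],[-0.03,-0.75,0,0,0,0,-1],[-0.03,-0.75,0,0,0,0,-1],[-0.02,-0.74,0,0,0,0,-1]]
cmd [0.4321 0.16   0.13  ] -3.0
[[-0.02,-0.91,0.25,0,0,0,-1],[-0.02,-0.91,0.25,0,0,0,-1],[-0.02,-0.91,0.25,0,0,0,-1],[-0.02,-0.91,0.25,0,0,0,-1],[-0.02,-0.9,0.25,0,0,0,-1],[-0.03,-0.91,0.25,0,0,0,-1],[0,0,0.63,0,0,0,-1],[0,0,0.62,0,0,0,-1],[0,0,0.63,0,0,0,-1],[0,0,0.62,0,0,0,-1]]
cmd [0.4352 0.269  0.05  ] -3.0
[[0,0,0.43,0,0,0,-1],[0,0,0.43,0,0,0,-1],[0,0,0.43,0,0,0,-1],[0,0,0.44,0,0,0,-1],[0,0,0,0,0,0,-1],[0,0,0,0,0,0,0.4],[0,0,0,0,0,0,0.4],[0,0,0,0,0,0,0.4],[0,0,-0.61,0,0,0,0.4],[0,0,-0.62,0,0,0,0.4]]
cmd [0.4352 0.269  0.04  ] -3.0
```

Request:
move_arm(plan=[[[0.01,-0.82,0.08,0,0,0,0.45],[0,-0.83,0.08,0,0,0,0.45],[0.01,-0.82,0.08,0,0,0,0.45],[0,-0.83,0.08,0,0,0,0.45],[0.01,-0.82,0.08,0,0,0,0.45],[0,-0.83,0.08,0,0,0,0.45],[0.01,-0.82,0.08,0,0,0,0.45],[0,-0.83,0.08,0,0,0,0.45],[0.01,-0.82,0.08,0,0,0,0.45],[0,-0.83,0.08,0,0,0,0.45]]], grip_force=45)

```text
clock: 53.75
position: [0.5903, -0.1288, 0.1296]
tool_rot: [-3.142, 0.0, -0.0]
force: [-0.3, 0.2, -0.7]
grip_width: 0.062
finger_force: 0.0
```

Request:
move_arm(plan=[[[0,-0.77,0.3,0,0,0,0.45],[0,-0.78,0.3,0,0,0,0.45],[0,-0.77,0.3,0,0,0,0.45],[0,-0.78,0.3,0,0,0,0.45],[0,-0.77,0.3,0,0,0,0.45],[0,0,0.83,0,0,0,0.45],[0,0,0.83,0,0,0,0.45],[0,0,0.83,0,0,0,0.45],[0,0,0.83,0,0,0,0.45],[0,0,0.83,0,0,0,0.45]]])

```text
clock: 54.75
position: [0.5903, -0.0522, 0.0157]
tool_rot: [-3.142, -0.0, 0.0]
force: [0.8, 0.1, 0.0]
grip_width: 0.0621
finger_force: 0.0
```

Request:
move_arm(plan=[[[0,0,0,0,0,0,-1],[0,0,0,0,0,0,-1],[0,0,0,0,0,0,-1],[0,0,0,0,0,0,-1],[0,0,0,0,0,0,-1],[0,0,-0.83,0,0,0,-1],[0,0,-0.83,0,0,0,-1],[0,0,-0.83,0,0,0,-1],[0,0,-0.83,0,0,0,-1],[0,0,-0.83,0,0,0,-1]]])

```text
clock: 55.75
position: [0.5905, -0.0528, 0.1018]
tool_rot: [3.142, -0.001, -0.0]
force: [-0.6, 0.0, -0.2]
grip_width: 0.0471
finger_force: 46.8
```

Gripped (47 mm). I'll carry it to the tray.

Request:
move_arm(plan=[[[-0.87,-0.2,-0.19,0,0,0.04,-1],[-0.88,-0.2,-0.19,0,0,0.04,-1],[-0.88,-0.2,-0.19,0,0,0.04,-1],[-0.88,-0.19,-0.19,0,0,0.04,-1],[-0.88,-0.19,-0.18,0,0,0.04,-1],[-0.88,-0.19,-0.19,0,0,0.04,-1],[-0.88,-0.18,-0.18,0,0,0.05,-1],[-0.87,-0.18,-0.19,0,0,0.04,-1],[-0.53,-0.73,0,0,0,0.09,-1],[-0.53,-0.73,0,0,0,0.08,-1]]])

```text
clock: 56.75
position: [0.4301, 0.0101, 0.131]
tool_rot: [-3.141, -0.002, -0.054]
force: [0.9, 0.1, -0.1]
grip_width: 0.0467
finger_force: 46.9
```

Request:
move_arm(plan=[[[-0.03,-0.75,0,0,0,0,-1],[-0.03,-0.75,0,0,0,0,-1],[-0.03,-0.75,0,0,0,0,-1],[-0.03,-0.75,0,0,0,0,-1],[-0.03,-0.75,0,0,0,0,-1],[-0.03,-0.75,0,0,0,0,-1],[-0.03,-0.75,0,0,0,0,-1],[-0.03,-0.75,0,0,0,0,-1],[-0.03,-0.75,0,0,0,0,-1],[-0.02,-0.74,0,0,0,0,-1]]])

```text
clock: 57.75
position: [0.4326, 0.1606, 0.1308]
tool_rot: [-3.141, -0.001, -0.053]
force: [0.2, -0.8, -0.1]
grip_width: 0.047
finger_force: 46.9
```

Request:
move_arm(plan=[[[-0.02,-0.91,0.25,0,0,0,-1],[-0.02,-0.91,0.25,0,0,0,-1],[-0.02,-0.91,0.25,0,0,0,-1],[-0.02,-0.91,0.25,0,0,0,-1],[-0.02,-0.9,0.25,0,0,0,-1],[-0.03,-0.91,0.25,0,0,0,-1],[0,0,0.63,0,0,0,-1],[0,0,0.62,0,0,0,-1],[0,0,0.63,0,0,0,-1],[0,0,0.62,0,0,0,-1]]])

```text
clock: 58.75
position: [0.4355, 0.268, 0.0487]
tool_rot: [3.141, 0.0, -0.053]
force: [-0.2, 0.1, -0.3]
grip_width: 0.0469
finger_force: 46.9
```

Request:
move_arm(plan=[[[0,0,0.43,0,0,0,-1],[0,0,0.43,0,0,0,-1],[0,0,0.43,0,0,0,-1],[0,0,0.44,0,0,0,-1],[0,0,0,0,0,0,-1],[0,0,0,0,0,0,0.4],[0,0,0,0,0,0,0.4],[0,0,0,0,0,0,0.4],[0,0,-0.61,0,0,0,0.4],[0,0,-0.62,0,0,0,0.4]]])

```text
clock: 59.75
position: [0.4354, 0.2688, 0.0408]
tool_rot: [3.142, 0.0, -0.052]
force: [-0.7, 0.9, -0.5]
grip_width: 0.0598
finger_force: 0.0
```

```bash
python3 - <<'E'
from plan import *
state()
plan([(.435,.26,.13,-3,.4,5),(.435,.19,.14,-3,.4,5)])
plan([(.435,.01,.14,-3,.45,10)])
E
```

```text
t 59.75 [0.4354 0.2688 0.0408] yaw -3.0 w 0.0598 ff 0.0 F [-0.7  0.9 -0.5]
[[0,0.09,-0.9,0,0,0,0.4],[0,0.09,-0.9,0,0,0,0.4],[0,0.09,-0.9,0,0,0,0.4],[0.01,0.09,-0.9,0,0,0,0.4],[0,0.09,-0.9,0,0,0,0.4],[0.04,0.7,-0.1,0,0,0,0.4],[0.04,0.7,-0.1,0,0,0,0.4],[0.04,0.7,-0.1,0,0,0,0.4],[0.03,0.7,-0.1,0,0,0,0.4],[0.04,0.69,-0.1,0,0,0,0.4]]
cmd [0.4351 0.1901 0.14  ] -3.0
[[0.05,0.9,0,0,0,0,0.45],[0.05,0.9,0,0,0,0,0.45],[0.05,0.9,0,0,0,0,0.45],[0.05,0.9,0,0,0,0,0.45],[0.04,0.9,0,0,0,0,0.45],[0.05,0.9,0,0,0,0,0.45],[0.04,0.9,0,0,0,0,0.45],[0.05,0.9,0,0,0,0,0.45],[0.04,0.9,0,0,0,0,0.45],[0.05,0.89,0,0,0,0,0.45]]
cmd [0.435 0.01  0.14 ] -3.0
```

Request:
move_arm(plan=[[[0,0.09,-0.9,0,0,0,0.4],[0,0.09,-0.9,0,0,0,0.4],[0,0.09,-0.9,0,0,0,0.4],[0.01,0.09,-0.9,0,0,0,0.4],[0,0.09,-0.9,0,0,0,0.4],[0.04,0.7,-0.1,0,0,0,0.4],[0.04,0.7,-0.1,0,0,0,0.4],[0.04,0.7,-0.1,0,0,0,0.4],[0.03,0.7,-0.1,0,0,0,0.4],[0.04,0.69,-0.1,0,0,0,0.4]]])

```text
clock: 60.75
position: [0.4351, 0.1883, 0.1395]
tool_rot: [3.141, 0.001, -0.053]
force: [0.5, 0.5, -0.6]
grip_width: 0.0597
finger_force: 0.0
```

Request:
move_arm(plan=[[[0.05,0.9,0,0,0,0,0.45],[0.05,0.9,0,0,0,0,0.45],[0.05,0.9,0,0,0,0,0.45],[0.05,0.9,0,0,0,0,0.45],[0.04,0.9,0,0,0,0,0.45],[0.05,0.9,0,0,0,0,0.45],[0.04,0.9,0,0,0,0,0.45],[0.05,0.9,0,0,0,0,0.45],[0.04,0.9,0,0,0,0,0.45],[0.05,0.89,0,0,0,0,0.45]]])

```text
clock: 61.75
position: [0.4349, 0.0084, 0.1396]
tool_rot: [3.141, 0.0, -0.053]
force: [0.2, -0.6, 0.3]
grip_width: 0.0621
finger_force: 0.0
```

```bash
cat > find.py <<'E'
from h import *
def blobs(name,fn,roi,z):
    im=cv2.imread('pics/raw_'+fn).astype(int); x0,y0,x1,y1=roi; s=im[y0:y1,x0:x1]
    m=((s[:,:,2]<118)&(s[:,:,2]>1.4*s[:,:,1])&(s[:,:,2]>35)).astype(np.uint8)
    m=cv2.morphologyEx(m,cv2.MORPH_OPEN,np.ones((3,3)))
    n,l,st,c=cv2.connectedComponentsWithStats(m)
    for i in range(1,n):
        if st[i,4]>100:
            P=px(name,c[i][0]+x0,c[i][1]+y0,z); print(name,fn,st[i,4],(c[i]+[x0,y0]).round(1),P[:2].round(4))
E
python3 - <<'E'
from find import *
from plan import state
state()
shot('scene','s9.png'); shot('top','t9.png')
for f in('s8.png','s9.png'): blobs('scene',f,(225,260,370,340),.028)
for f in('t8.png','t9.png'): blobs('top',f,(280,215,385,262),.028)
E
```

```text
t 61.75 [0.4349 0.0084 0.1396] yaw -3.02 w 0.0621 ff 0.0 F [ 0.2 -0.6  0.3]
scene s8.png 167 [241.9 282.5] [ 0.5923 -0.2972]
scene s8.png 369 [279.  291.1] [ 0.5927 -0.1983]
scene s8.png 396 [306.9 297.8] [ 0.5936 -0.1256]
scene s8.png 414 [335. 304.] [ 0.5929 -0.0539]
scene s9.png 200 [242.  280.8] [ 0.5873 -0.299 ]
scene s9.png 368 [279.  291.1] [ 0.5927 -0.1983]
scene s9.png 389 [306.8 298.1] [ 0.5944 -0.1255]
top t8.png 492 [298.5 238.9] [ 0.5899 -0.0516]
top t8.png 480 [327.1 239.4] [ 0.5902 -0.1227]
top t8.png 454 [356.4 240.2] [ 0.5901 -0.1959]
top t9.png 462 [326.9 239.1] [ 0.5911 -0.1224]
top t9.png 468 [356.4 240.3] [ 0.5897 -0.1959]
```

The finder agrees in both cameras, and the remaining two have not moved. Next the middle book.

```bash
python3 - <<'E'
from plan import *
plan([(.59,-.1245,.12,0,.45,10)])
plan([(.59,-.1245,.017,0,.45,6),(.59,-.1245,.017,0,-1,4)])
plan([(.59,-.1245,.017,0,-1,1),(.59,-.1245,.12,0,-1,6),(.545,-.105,.13,0,-1,3)])
plan([(.43,.035,.13,-3,-1,10)])
plan([(.4313,.195,.11,-3,-1,10)])
plan([(.4313,.195,.0155,-3,-1,7),(.4313,.195,.0155,-3,-1,1),(.4313,.195,.0155,-3,.4,2)])
plan([(.4313,.195,.0155,-3,.4,1),(.4313,.195,.13,-3,.4,6),(.433,.15,.14,-3,.4,3)])
plan([(.435,.01,.14,-3,.45,10)])
E
```

```text
[[0.81,0.63,0.1,0,0,-0.05,0.45],[0.81,0.64,0.1,0,0,-0.05,0.45],[0.8,0.64,0.1,0,0,-0.05,0.45],[0.8,0.64,0.1,0,0,-0.05,0.45],[0.79,0.65,0.1,0,0,-0.05,0.45],[0.79,0.65,0.1,0,0,-0.05,0.45],[0.79,0.66,0.1,0,0,-0.05,0.45],[0.79,0.66,0.1,0,0,-0.05,0.45],[0.78,0.66,0.1,0,0,-0.05,0.45],[0.78,0.67,0.1,0,0,-0.05,0.45]]
cmd [ 0.59   -0.1245  0.12  ] -0.0
[[0,0,0.86,0,0,0,0.45],[0,0,0.86,0,0,0,0.45],[0,0,0.86,0,0,0,0.45],[0,0,0.86,0,0,0,0.45],[0,0,0.86,0,0,0,0.45],[0,0,0.85,0,0,0,0.45],[0,0,0,0,0,0,-1],[0,0,0,0,0,0,-1],[0,0,0,0,0,0,-1],[0,0,0,0,0,0,-1]]
cmd [ 0.59   -0.1245  0.017 ] -0.0
[[0,0,0,0,0,0,-1],[0,0,-0.86,0,0,0,-1],[0,0,-0.86,0,0,0,-1],[0,0,-0.86,0,0,0,-1],[0,0,-0.86,0,0,0,-1],[0,0,-0.85,0,0,0,-1],[0,0,-0.86,0,0,0,-1],[-0.75,-0.33,-0.17,0,0,0,-1],[-0.75,-0.32,-0.16,0,0,0,-1],[-0.75,-0.33,-0.17,0,0,0,-1]]
cmd [ 0.545  -0.1049  0.13  ] -0.0
[[-0.58,-0.7,0,0,0,0.05,-1],[-0.58,-0.7,0,0,0,0.05,-1],[-0.58,-0.69,0,0,0,0.05,-1],[-0.59,-0.69,0,0,0,0.05,-1],[-0.59,-0.69,0,0,0,0.05,-1],[-0.59,-0.68,0,0,0,0.05,-1],[-0.6,-0.68,0,0,0,0.05,-1],[-0.6,-0.68,0,0,0,0.05,-1],[-0.6,-0.68,0,0,0,0.05,-1],[-0
[... 422 characters left out ...]
,0,0,0,-1],[0,0,0.68,0,0,0,-1],[0,0,0.67,0,0,0,-1],[0,0,0.68,0,0,0,-1],[0,0,-0.01,0,0,0,-1],[0,0,0,0,0,0,0.4],[0,0,0,0,0,0,0.4]]
cmd [0.4313 0.195  0.0156] -3.0
[[0,0,0,0,0,0,0.4],[0,0,-0.95,0,0,0,0.4],[0,0,-0.95,0,0,0,0.4],[0,0,-0.96,0,0,0,0.4],[0,0,-0.95,0,0,0,0.4],[0,0,-0.96,0,0,0,0.4],[0,0,-0.95,0,0,0,0.4],[0.07,0.75,-0.17,0,0,0,0.4],[0.07,0.75,-0.16,0,0,0,0.4],[0.06,0.74,-0.17,0,0,0,0.4]]
cmd [0.4329 0.1501 0.14  ] -3.0
[[0.05,0.7,0,0,0,0,0.45],[0.05,0.7,0,0,0,0,0.45],[0.05,0.7,0,0,0,0,0.45],[0.05,0.7,0,0,0,0,0.45],[0.05,0.7,0,0,0,0,0.45],[0.04,0.7,0,0,0,0,0.45],[0.05,0.7,0,0,0,0,0.45],[0.04,0.7,0,0,0,0,0.45],[0.05,0.69,0,0,0,0,0.45],[0.04,0.7,0,0,0,0,0.45]]
cmd [0.435 0.01  0.14 ] -3.0
```

Request:
move_arm(plan=[[[0.81,0.63,0.1,0,0,-0.05,0.45],[0.81,0.64,0.1,0,0,-0.05,0.45],[0.8,0.64,0.1,0,0,-0.05,0.45],[0.8,0.64,0.1,0,0,-0.05,0.45],[0.79,0.65,0.1,0,0,-0.05,0.45],[0.79,0.65,0.1,0,0,-0.05,0.45],[0.79,0.66,0.1,0,0,-0.05,0.45],[0.79,0.66,0.1,0,0,-0.05,0.45],[0.78,0.66,0.1,0,0,-0.05,0.45],[0.78,0.67,0.1,0,0,-0.05,0.45]]])

```text
clock: 62.85
position: [0.5906, -0.1252, 0.1193]
tool_rot: [-3.141, 0.001, 0.0]
force: [-0.1, 0.5, -0.2]
grip_width: 0.0617
finger_force: 0.0
```

Request:
move_arm(plan=[[[0,0,0.86,0,0,0,0.45],[0,0,0.86,0,0,0,0.45],[0,0,0.86,0,0,0,0.45],[0,0,0.86,0,0,0,0.45],[0,0,0.86,0,0,0,0.45],[0,0,0.85,0,0,0,0.45],[0,0,0,0,0,0,-1],[0,0,0,0,0,0,-1],[0,0,0,0,0,0,-1],[0,0,0,0,0,0,-1]]])

```text
clock: 63.85
position: [0.5908, -0.1248, 0.0175]
tool_rot: [3.141, -0.001, -0.0]
force: [-0.1, -0.4, -0.3]
grip_width: 0.0468
finger_force: 47.4
```

Request:
move_arm(plan=[[[0,0,0,0,0,0,-1],[0,0,-0.86,0,0,0,-1],[0,0,-0.86,0,0,0,-1],[0,0,-0.86,0,0,0,-1],[0,0,-0.86,0,0,0,-1],[0,0,-0.85,0,0,0,-1],[0,0,-0.86,0,0,0,-1],[-0.75,-0.33,-0.17,0,0,0,-1],[-0.75,-0.32,-0.16,0,0,0,-1],[-0.75,-0.33,-0.17,0,0,0,-1]]])

```text
clock: 64.85
position: [0.5448, -0.1049, 0.1302]
tool_rot: [3.142, -0.001, -0.0]
force: [1.0, 0.0, 0.3]
grip_width: 0.0463
finger_force: 47.5
```

Request:
move_arm(plan=[[[-0.58,-0.7,0,0,0,0.05,-1],[-0.58,-0.7,0,0,0,0.05,-1],[-0.58,-0.69,0,0,0,0.05,-1],[-0.59,-0.69,0,0,0,0.05,-1],[-0.59,-0.69,0,0,0,0.05,-1],[-0.59,-0.68,0,0,0,0.05,-1],[-0.6,-0.68,0,0,0,0.05,-1],[-0.6,-0.68,0,0,0,0.05,-1],[-0.6,-0.68,0,0,0,0.05,-1],[-0.6,-0.67,0,0,0,0.05,-1]]])

```text
clock: 65.85
position: [0.43, 0.0354, 0.1301]
tool_rot: [-3.141, -0.001, -0.053]
force: [0.7, 0.7, -0.5]
grip_width: 0.0469
finger_force: 47.5
```

Request:
move_arm(plan=[[[-0.04,-0.8,0.1,0,0,0,-1],[-0.04,-0.8,0.1,0,0,0,-1],[-0.03,-0.8,0.1,0,0,0,-1],[-0.04,-0.8,0.1,0,0,0,-1],[-0.03,-0.8,0.1,0,0,0,-1],[-0.04,-0.8,0.1,0,0,0,-1],[-0.03,-0.8,0.1,0,0,0,-1],[-0.04,-0.8,0.1,0,0,0,-1],[-0.03,-0.8,0.1,0,0,0,-1],[-0.04,-0.79,0.1,0,0,0,-1]]])

```text
clock: 66.85
position: [0.4317, 0.1956, 0.11]
tool_rot: [-3.141, -0.001, -0.052]
force: [0.1, -0.1, -0.4]
grip_width: 0.0461
finger_force: 47.5
```

```bash
python3 - <<'E'
from find import *
from plan import state
state()
shot('scene','s10.png')
blobs('scene','s10.png',(225,260,370,340),.028)
im=cv2.imread('pics/raw_s10.png')[220:340,380:520]
cv2.imwrite('pics/s10c.png',cv2.resize(im,None,fx=4,fy=4,interpolation=cv2.INTER_CUBIC))
E
```

```text
t 66.85 [0.4317 0.1956 0.11  ] yaw -3.0 w 0.0461 ff 47.47333288192749 F [ 0.1 -0.1 -0.4]
scene s10.png 177 [241.9 282. ] [ 0.591  -0.2979]
scene s10.png 369 [279.  291.1] [ 0.5928 -0.1983]
```

View pics/s10c.png

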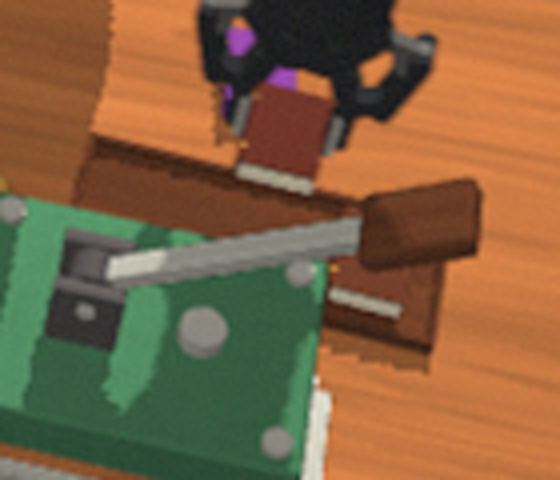

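The first book lies in the far slot of the tray (page edge at 365,303), and the held book is level. I'll put it down in the middle.

Request:
move_arm(plan=[[[0,0,0.68,0,0,0,-1],[0,0,0.67,0,0,0,-1],[0,0,0.68,0,0,0,-1],[0,0,0.67,0,0,0,-1],[0,0,0.68,0,0,0,-1],[0,0,0.67,0,0,0,-1],[0,0,0.68,0,0,0,-1],[0,0,0,0,0,0,-1],[0,0,0,0,0,0,0.4],[0,0,0,0,0,0,0.4]]])

```text
clock: 67.9
position: [0.4319, 0.1949, 0.0159]
tool_rot: [-3.141, -0.001, -0.052]
force: [-0.2, 0.2, 0.4]
grip_width: 0.0596
finger_force: 0.0
```

Request:
move_arm(plan=[[[0,0,0,0,0,0,0.4],[0,0,-0.95,0,0,0,0.4],[0,0,-0.95,0,0,0,0.4],[0,0,-0.96,0,0,0,0.4],[0,0,-0.95,0,0,0,0.4],[0,0,-0.96,0,0,0,0.4],[0,0,-0.95,0,0,0,0.4],[0.07,0.75,-0.17,0,0,0,0.4],[0.07,0.75,-0.16,0,0,0,0.4],[0.06,0.74,-0.17,0,0,0,0.4]]])

```text
clock: 68.9
position: [0.433, 0.1485, 0.1396]
tool_rot: [3.141, -0.0, -0.053]
force: [0.3, 0.5, -0.2]
grip_width: 0.06
finger_force: 0.0
```

Request:
move_arm(plan=[[[0.05,0.7,0,0,0,0,0.45],[0.05,0.7,0,0,0,0,0.45],[0.05,0.7,0,0,0,0,0.45],[0.05,0.7,0,0,0,0,0.45],[0.05,0.7,0,0,0,0,0.45],[0.04,0.7,0,0,0,0,0.45],[0.05,0.7,0,0,0,0,0.45],[0.04,0.7,0,0,0,0,0.45],[0.05,0.69,0,0,0,0,0.45],[0.04,0.7,0,0,0,0,0.45]]])

```text
clock: 69.9
position: [0.4349, 0.0086, 0.1392]
tool_rot: [3.141, 0.0, -0.052]
force: [0.2, -0.2, -0.4]
grip_width: 0.062
finger_force: 0.0
```

```bash
python3 - <<'E'
from find import *
from plan import *
state()
shot('scene','s11.png'); shot('top','t11.png')
blobs('scene','s11.png',(225,260,370,340),.028)
blobs('top','t11.png',(280,215,385,262),.028)
im=cv2.imread('pics/raw_t11.png')
for u,v in((197,300),(225,305),(166,297),(240,306),(181,299)): print((u,v),im[v,u][::-1],px('top',u,v,.025)[:2].round(3))
json.dump([.435,.01,.14,-3.],open('cmd.json','w'))
plan([(.585,-.16,.14,0,.45,10)])
plan([(.59,-.197,.11,0,.45,4),(.59,-.197,.017,0,.45,5),(.59,-.197,.017,0,-1,1)])
plan([(.59,-.197,.017,0,-1,4),(.59,-.197,.12,0,-1,6)])
plan([(.49,-.04,.13,-1,-1,10)])
plan([(.4274,.1211,.12,-3,-1,10)])
plan([(.4274,.1211,.0155,-3,-1,7),(.4274,.1211,.0155,-3,-1,1),(.4274,.1211,.0155,-3,.4,2)])
plan([(.4274,.1211,.0155,-3,.4,1),(.4274,.1211,.13,-3,.4,6),(.433,.09,.16,-3,.4,3)])
plan([(.4,-.1,.2,-3,.4,10)])
E
```

```text
t 69.9 [0.4349 0.0086 0.1392] yaw -3.01 w 0.062 ff 0.0 F [ 0.2 -0.2 -0.4]
scene s11.png 208 [241.9 280.7] [ 0.587  -0.2995]
scene s11.png 367 [279.  291.1] [ 0.5928 -0.1984]
top t11.png 469 [356.4 240.4] [ 0.5896 -0.1959]
(197, 300) [97 35 25] [0.433 0.192]
(225, 305) [122  98  72] [0.422 0.124]
(166, 297) [105  46  29] [0.439 0.268]
(240, 306) [58 59 43] [0.421 0.087]
(181, 299) [103  49  27] [0.435 0.231]
[[0.79,0.81,0,0,0,-0.05,0.45],[0.79,0.81,0,0,0,-0.05,0.45],[0.79,0.82,0,0,0,-0.05,0.45],[0.78,0.82,0,0,0,-0.05,0.45],[0.78,0.83,0,0,0,-0.05,0.45],[0.77,0.83,0,0,0,-0.05,0.45],[0.77,0.83,0,0,0,-0.05,0.45],[0.76,0.84,0,0,0,-0.05,0.45],[0.76,0.84,0,0,0,-0.05,0.45],[0.75,0.85,0,0,0,-0.05,0.45]]
cmd [ 0.585 -0.16   0.14 ] -0.0
[[0.06,0.46,0.38,0,0,0,0.45],[0.06,0.46,0.37,0,0,0,0.45],[0.07,0.46,0.38,0,0,0,0.45],[0.06,0.47,0.37,0,0,0,0.45],[0,0,0.93,0,0,0,0.45],[0,0,0.93,0,0,0,0.45],[0,0,0.93,0,0,0,0.45],[0,0,0.93,0,0,0,0.45],[0,0,0.93,0,0,0,0.45],[0,0,0,0,0,0,-1]]
cmd [ 0.59  -0.197  0.017] -0.0
[[0,0,0,0,0,0,-1],[0,0,0,0,0,0,-1],[0,0,0,0,0,0,-1],[0,0,0,0,0,0,-1],[0,0,-0.86,0,0,0,-1],[0
[... 938 characters left out ...]
74,0,0,0,-1],[0,0,0.75,0,0,0,-1],[0,0,0,0,0,0,-1],[0,0,0,0,0,0,0.4],[0,0,0,0,0,0,0.4]]
cmd [0.4274 0.1212 0.0154] -3.0
[[0,0,0,0,0,0,0.4],[0,0,-0.96,0,0,0,0.4],[0,0,-0.95,0,0,0,0.4],[0,0,-0.96,0,0,0,0.4],[0,0,-0.95,0,0,0,0.4],[0,0,-0.95,0,0,0,0.4],[0,0,-0.96,0,0,0,0.4],[0.12,0.51,-0.5,0,0,0,0.4],[0.12,0.52,-0.5,0,0,0,0.4],[0.12,0.51,-0.5,0,0,0,0.4]]
cmd [0.433  0.0901 0.16  ] -3.0
[[-0.11,0.96,-0.2,0,0,0,0.4],[-0.12,0.96,-0.2,0,0,0,0.4],[-0.11,0.96,-0.2,0,0,0,0.4],[-0.12,0.96,-0.2,0,0,0,0.4],[-0.11,0.96,-0.2,0,0,0,0.4],[-0.12,0.96,-0.2,0,0,0,0.4],[-0.11,0.95,-0.2,0,0,0,0.4],[-0.12,0.96,-0.2,0,0,0,0.4],[-0.11,0.95,-0.2,0,0,0,0.4],[-0.12,0.96,-0.2,0,0,0,0.4]]
cmd [ 0.4    -0.1001  0.2   ] -3.0
```

Request:
move_arm(plan=[[[0.79,0.81,0,0,0,-0.05,0.45],[0.79,0.81,0,0,0,-0.05,0.45],[0.79,0.82,0,0,0,-0.05,0.45],[0.78,0.82,0,0,0,-0.05,0.45],[0.78,0.83,0,0,0,-0.05,0.45],[0.77,0.83,0,0,0,-0.05,0.45],[0.77,0.83,0,0,0,-0.05,0.45],[0.76,0.84,0,0,0,-0.05,0.45],[0.76,0.84,0,0,0,-0.05,0.45],[0.75,0.85,0,0,0,-0.05,0.45]]])

```text
clock: 71.0
position: [0.5857, -0.1605, 0.1391]
tool_rot: [-3.141, 0.0, 0.001]
force: [0.8, -0.1, -0.7]
grip_width: 0.0619
finger_force: 0.0
```

Request:
move_arm(plan=[[[0.06,0.46,0.38,0,0,0,0.45],[0.06,0.46,0.37,0,0,0,0.45],[0.07,0.46,0.38,0,0,0,0.45],[0.06,0.47,0.37,0,0,0,0.45],[0,0,0.93,0,0,0,0.45],[0,0,0.93,0,0,0,0.45],[0,0,0.93,0,0,0,0.45],[0,0,0.93,0,0,0,0.45],[0,0,0.93,0,0,0,0.45],[0,0,0,0,0,0,0.45]]])

```text
clock: 72.0
position: [0.5886, -0.1968, 0.014]
tool_rot: [-3.14, 0.004, 0.0]
force: [-0.5, -0.5, 0.2]
grip_width: 0.0617
finger_force: 0.0
```

Request:
move_arm(plan=[[[0,0,0,0,0,0,-1],[0,0,0,0,0,0,-1],[0,0,0,0,0,0,-1],[0,0,0,0,0,0,-1],[0,0,-0.86,0,0,0,-1],[0,0,-0.86,0,0,0,-1],[0,0,-0.86,0,0,0,-1],[0,0,-0.86,0,0,0,-1],[0,0,-0.85,0,0,0,-1],[0,0,-0.86,0,0,0,-1]]])

```text
clock: 73.0
position: [0.5906, -0.1973, 0.1222]
tool_rot: [3.141, -0.002, -0.0]
force: [-0.1, -0.7, -0.8]
grip_width: 0.0464
finger_force: 46.4
```

Request:
move_arm(plan=[[[-0.5,-0.79,-0.05,0,0,0.02,-1],[-0.5,-0.78,-0.05,0,0,0.02,-1],[-0.5,-0.78,-0.05,0,0,0.02,-1],[-0.51,-0.78,-0.05,0,0,0.02,-1],[-0.51,-0.78,-0.05,0,0,0.01,-1],[-0.51,-0.78,-0.05,0,0,0.02,-1],[-0.51,-0.78,-0.05,0,0,0.01,-1],[-0.51,-0.78,-0.05,0,0,0.02,-1],[-0.51,-0.78,-0.05,0,0,0.01,-1],[-0.51,-0.78,-0.05,0,0,0.02,-1]]])

```text
clock: 74.0
position: [0.4902, -0.0396, 0.1312]
tool_rot: [3.142, -0.002, -0.018]
force: [0.6, 0.1, -0.5]
grip_width: 0.0467
finger_force: 46.4
```

Request:
move_arm(plan=[[[-0.33,-0.8,0.05,0,0,0.03,-1],[-0.33,-0.8,0.05,0,0,0.03,-1],[-0.33,-0.8,0.05,0,0,0.03,-1],[-0.33,-0.8,0.05,0,0,0.03,-1],[-0.34,-0.79,0.05,0,0,0.04,-1],[-0.34,-0.79,0.05,0,0,0.03,-1],[-0.34,-0.79,0.05,0,0,0.04,-1],[-0.35,-0.79,0.05,0,0,0.03,-1],[-0.35,-0.79,0.05,0,0,0.04,-1],[-0.35,-0.8,0.05,0,0,0.03,-1]]])

```text
clock: 75.0
position: [0.4279, 0.1218, 0.121]
tool_rot: [-3.141, -0.002, -0.053]
force: [0.7, -0.3, -0.9]
grip_width: 0.0466
finger_force: 46.4
```

Request:
move_arm(plan=[[[0,0,0.75,0,0,0,-1],[0,0,0.75,0,0,0,-1],[0,0,0.75,0,0,0,-1],[0,0,0.74,0,0,0,-1],[0,0,0.75,0,0,0,-1],[0,0,0.74,0,0,0,-1],[0,0,0.75,0,0,0,-1],[0,0,0,0,0,0,-1],[0,0,0,0,0,0,0.4],[0,0,0,0,0,0,0.4]]])

```text
clock: 76.0
position: [0.4282, 0.1212, 0.0161]
tool_rot: [-3.141, -0.001, -0.053]
force: [-0.4, 0.5, 0.5]
grip_width: 0.0597
finger_force: 0.0
```

Request:
move_arm(plan=[[[0,0,0,0,0,0,0.4],[0,0,-0.96,0,0,0,0.4],[0,0,-0.95,0,0,0,0.4],[0,0,-0.96,0,0,0,0.4],[0,0,-0.95,0,0,0,0.4],[0,0,-0.95,0,0,0,0.4],[0,0,-0.96,0,0,0,0.4],[0.12,0.51,-0.5,0,0,0,0.4],[0.12,0.52,-0.5,0,0,0,0.4],[0.12,0.51,-0.5,0,0,0,0.4]]])

```text
clock: 77.0
position: [0.4332, 0.0884, 0.1599]
tool_rot: [3.141, 0.0, -0.053]
force: [0.2, -1.3, 0.3]
grip_width: 0.0598
finger_force: 0.0
```

Request:
move_arm(plan=[[[-0.11,0.96,-0.2,0,0,0,0.4],[-0.12,0.96,-0.2,0,0,0,0.4],[-0.11,0.96,-0.2,0,0,0,0.4],[-0.12,0.96,-0.2,0,0,0,0.4],[-0.11,0.96,-0.2,0,0,0,0.4],[-0.12,0.96,-0.2,0,0,0,0.4],[-0.11,0.95,-0.2,0,0,0,0.4],[-0.12,0.96,-0.2,0,0,0,0.4],[-0.11,0.95,-0.2,0,0,0,0.4],[-0.12,0.96,-0.2,0,0,0,0.4]]])

```text
clock: 78.0
position: [0.3996, -0.1019, 0.1996]
tool_rot: [-3.142, 0.001, -0.053]
force: [0.5, 0.2, 0.3]
grip_width: 0.0598
finger_force: 0.0
```

```bash
python3 - <<'E'
from find import *
from plan import *
state()
shot('scene','s12.png'); shot('top','t12.png')
a=cv2.imread('pics/raw_t12.png')[180:340,130:330]; b=cv2.imread('pics/raw_s12.png')[220:380,320:520]
cv2.imwrite('pics/fin.png',cv2.resize(np.hstack([a,b]),None,fx=2,fy=2,interpolation=cv2.INTER_CUBIC))
E
```

```text
t 78.0 [ 0.3996 -0.1019  0.1996] yaw -3.05 w 0.0598 ff 0.0 F [0.5 0.2 0.3]
```

View pics/fin.png

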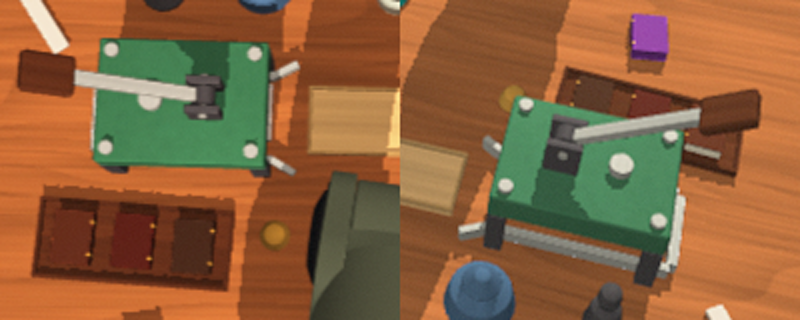

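All three books lie flat side by side in the tray (top crop 73,237; 133,241; 193,245). The lever is up, the empty sled is clear of the mouth, and the arm is free of everything. I'm handing it in.

```bash
python3 -c "
from workcell import job_done
print(job_done())"
```

```text
the job is handed in; nothing more can be done
None
```

I handed the job in at about 78 s: the three books got three full lever strokes in the press and now lie flat side by side in the drying tray, the lever is up, and the empty sled is clear of the press; the hand-in gave no verdict.

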